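# Turn the top tumbler off the drying pile into its bowl

### The arm

A 7-joint arm with a two-finger parallel gripper is mounted at the origin on a cart in front of the work surface, level with it; the furniture and walls round the work are solid. World frame = base frame: x ahead of the robot, y to its left, z up, the work surface at z = 0. Lengths are in m, angles in rad, forces in N, time in s.
With the tool pointing down it reaches from about 0.4 to 0.85 m from the base axis. Payload 4.5 kg.
Tool frame: the origin (TCP) lies between the finger pads; the fingertips stand 8 mm ahead of it and the grasp point (between the pads) lies 11 mm behind it; z points along the fingers, y is the direction in which the jaws open and shut (so a half turn about z gives the same grasp; the last joint's range is limited). The gripper opens to 88 mm and grips with 3 to 60 N. Pads are 18 mm wide; open, the fingers measure 123 mm over their backs; the gripper's body (75 mm by 187 mm) begins 45 mm behind the grasp point.
Start: joints at [1.269, 0.689, -0.195, 1.565, 0.157, 0.902, -0.215], TCP at [0.206, -0.59, 0.247] pointing down, gripper open.
Joint ranges: [-3.01, 3.01], [-0.46, 2.08], [-1.47, 1.51], [0.13, 2.56], [-1, 4.14], [0.04, 2.09], [-2.66, 2.66]. Speed limits (rad/s): [2.57, 2.57, 3.14, 3.14, 3.14, 3.14, 3.14].

### API

Orientations are given as a unit quaternion [x, y, z, w].
In Python, from plant import r gives the robot as it stands.
- The arm moves only by the tool carry_out, never from a script. Its argument "commands" is a list that holds one entry, the list of rows, each a list of 7 numbers: the turn, a rotation vector about the tool's x, y, z in rad, then the shift along the tool's x, y, z in cm, then the finger opening in cm, from 0 to 8.81. A call has 1 to 10 rows; each row is the pose to reach, as a shift and turn from the pose commanded when the call began, along the tool's axes at that moment; what a row does not reach only later rows make up. A row lasts 1/12 s, in which the tool goes at most 41.7 mm and 7.16 degrees, less where a joint would pass 70% of its speed; a pose out of reach is approached as far as the arm can. A call with a gripper value outside its range is refused whole. The fingers move at their own pace and stop on an object; "force" is the grip in N (left out, the last holds). Time passes only in rows, so rows that repeat a pose let the fingers close. It gives the time, the measured TCP pose, the force and the opening at its end, in the units of the state.
- r.get_state(): the state, without advancing time (a new reading comes with each control period).
- r.snapshot(name): name is "scene" or "top" or "wrist"; returns a dict with "pixels" (384x512x3 uint8, red, green, blue), "mtx" (3x3 intrinsics, pixels), "xyz" and "rotation" of the camera in the world. Camera axes: x right, y down, z forward; pixel columns grow to the right and rows downward; lengths in m; the calibration is good to about 2 mm. A picture is of the moment at which its call begins. There is no depth.
- r.finish_job(): hands the job in, once; it reports no verdict.
The state is a dict: "clock": time; "q": joint angles; "qd": joint speeds; "joint_torque": joint torques, N m; "tool_pos": TCP position; "eef_rot": TCP orientation; "contact_force": force on the tool from outside, world axes, zero at the start; "moment": the same for the moment, N m; "opening": opening from 0.0 (shut) to 1.0 (fully open).
Only numpy, scipy, OpenCV 4.12 (cv2) and the standard library are available. Lean on these libraries where they do the work, as an engineer would, in place of code of your own. Each camera call takes 0.05 s, during which the arm holds its last target.

### The job

The steel tumblers are drying upside down, one slipped over another, on the ribbed draining tray. Take only the top one off the pile, lay it gently on its side on the tray and let it go so that you can change your grip, then take it again and stand it mouth up in the empty steel bowl, right down on the bowl's floor, like the set that is already made up. Leave the other tumblers, the bowl's place and everything else as they are.

Things in the scene. Friction and masses are not known exactly. Their poses are not given: they have to be found in the camera images.
- tumbler_top: plain thin-walled steel tumbler, 92 mm tall, about 0.1 kg, tapering evenly from 68 mm across at the mouth to 50 mm at the base; origin at the centre of the base's underside, z axis from base to mouth. At first it is the top of a pile of three, mouth down (z axis down, base uppermost), slipped about 50 mm over the next one; it slides off with 1 to 2 N besides its weight if drawn up straight; 60 mm up it is clear
- pile: the two tumblers under it, of the same kind, mouth down one over the other and stuck fast together, so they are one thing (134 mm tall, 0.16 kg) standing loose on the tray's ribs; origin and axes those of the lowest one: the centre of its base, 92 mm above the ribs, z axis down; tumbler_top's origin is 86 mm above it; stays
- drain_tray: steel draining tray, fixed, 300 mm along its x, 200 along its y; origin at the centre of the underside, z up. Ribs along its y, at x = 0 and every 22 mm, tops 14 mm above the origin; edge 23 mm above it. The pile stands on the +x half, far from the robot; the -x half is empty. A tumbler laid along the ribs rests between two and does not roll, its axis 37 to 47 mm above the origin
- empty_bowl: empty round steel bowl, loose, 0.07 kg, 36 mm tall, 92 mm across the mouth; origin at the centre of its underside, z up; inner floor 3 mm above it, flat, about 52 mm across: a tumbler's base just fits, the flared wall guides it there
- set_bowl: bowl of the same kind as empty_bowl, already taken by an upright tumbler; stays
- set_tumbler: tumbler of the same kind and axes as tumbler_top; stands mouth up in the other bowl as a finished set; stays
- dal_bowl: steel bowl with split lentils, 88 mm across, 38 mm tall, at the back of the stove; stays; origin under its centre
- garlic: head of garlic, 50 mm, at the left back of the stove; stays; origin under its centre
- sugar_jar: glass jar of sugar, 83 mm across, 164 mm tall, at the left back corner of the stove; stays; origin under its centre
- pan_support_1: black iron pan support over the left burner, four arms reaching 127 mm from its centre, 34 mm tall; stays; origin under its centre
- teaspoon: teaspoon, 130 mm, lying at the front of the stove; stays; origin under its centre
- lighter: spark gas lighter, 248 mm long, lying at the front left of the stove; stays; origin under its centre

How it is judged:
By the outcome, as a careful person would: the job done as asked, in the order asked, and still so for the second after the job is handed in, with the robot touching nothing.
It also fails if it takes over 61 s, if anything falls off the work surface, if the arm or the gripper's body presses on something with over 40 N, if the wrist force passes 120 N, or if a joint passes its speed limit or range.

## Working session

There is one attempt and no reset: what is moved stays moved. The work goes in short steps, Python scripts to look and compute and a tool call to move; the robot and the scene stay as the last step left them, time stands still between calls to the robot, and variables do not carry over. Pictures are saved under pics/ and viewed, and the job is handed in when it is done.

Besides the shell and the picture viewer there is one more tool, called after ">>>" as name(argument=value, ...) on one line, values as JSON. carry_out: Moves the arm, as the interface text tells. Its arguments: {"type":"object","properties":{"commands":{"type":"array"},"force":{"type":"number"}},"required":["commands"]}

```bash
ls; mkdir -p pics
python3 - <<'E'
from plant import r
import cv2
s=r.get_state(); print({k:s[k] for k in ('clock','tool_pos','eef_rot','opening','contact_force')})
for n in ('scene','top'):
    d=r.snapshot(n); cv2.imwrite(f'pics/{n}0.png',d['pixels'][:,:,::-1]); print(n,d['mtx'],d['xyz'],d['rotation'])
E
```

```text
pics
{'clock': 0.0, 'tool_pos': array([ 0.2057011 , -0.58952155,  0.24592322]), 'eef_rot': array([ 9.85927088e-01,  1.67173426e-01, -2.13835106e-04, -8.81052634e-04]), 'opening': 0.9961892830469299, 'contact_force': array([ 0.7938537 , -1.01070933,  0.89366279])}
scene [[372.24092873   0.         251.0060171 ]
 [  0.         372.24092873 196.60604352]
 [  0.           0.           1.        ]] [-0.07266126  0.62495113  0.71543241] [-0.44025001  0.78520627 -0.3852682   0.20297652]
top [[427.10920634   0.         262.02436639]
 [  0.         427.10920634 188.92133131]
 [  0.           0.           1.        ]] [0.38118496 0.22226083 1.4064703 ] [ 0.71096115 -0.70074104  0.04587326 -0.03730788]
```

View pics/scene0.png

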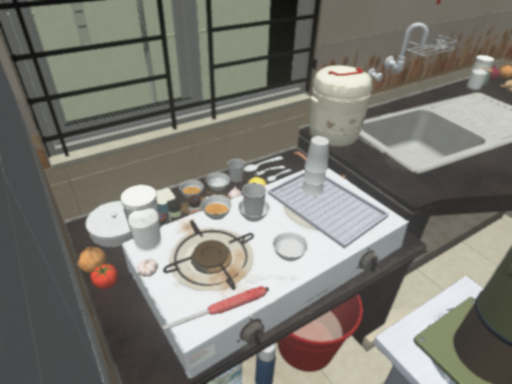

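View pics/top0.png

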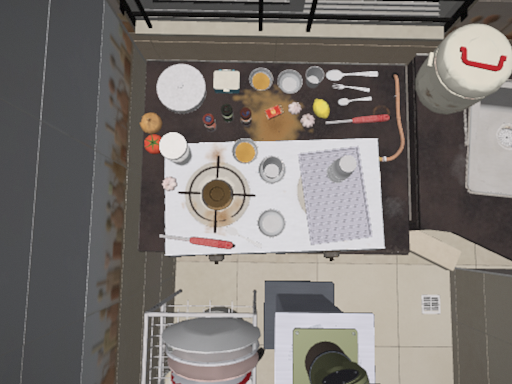

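```bash
cat > h.py <<'E'
import numpy as np, cv2
from scipy.spatial.transform import Rotation as R
def ray(d,u,v):
    p=cv2.undistortPoints(np.array([[[u,v]]],float),d['mtx'],None)[0,0]
    return np.array(d['xyz']),R.from_quat(d['rotation']).apply([p[0],p[1],1.])
def onz(d,u,v,z):
    o,k=ray(d,u,v); return o+k*(z-o[2])/k[2]
def proj(d,P):
    c=R.from_quat(d['rotation']).inv().apply(np.array(P,float)-d['xyz']); q=np.array(d['mtx'])@c; return q[:2]/q[2]
def crop(d,x0,y0,w,h,s,name):
    im=d['pixels'][y0:y0+h,x0:x0+w,::-1]; cv2.imwrite('pics/'+name,cv2.resize(im,None,fx=s,fy=s,interpolation=cv2.INTER_CUBIC))
def save(d,n): np.save(n,d,allow_pickle=True)
def load(n): return np.load(n,allow_pickle=True).item()
E
python3 - <<'E'
from plant import r
from h import *
d=r.snapshot('top'); np.save('top0.npy',d,allow_pickle=True); crop(d,240,130,150,125,5,'topz.png')
d=r.snapshot('scene'); np.save('scene0.npy',d,allow_pickle=True); crop(d,220,120,190,150,4,'scenez.png')
E
```

```text
(no output)
```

View pics/topz.png

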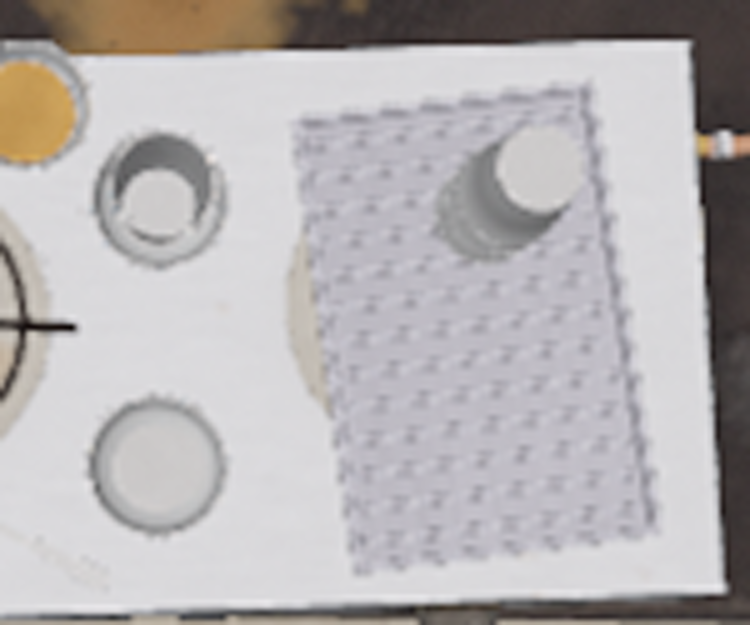

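View pics/scenez.png

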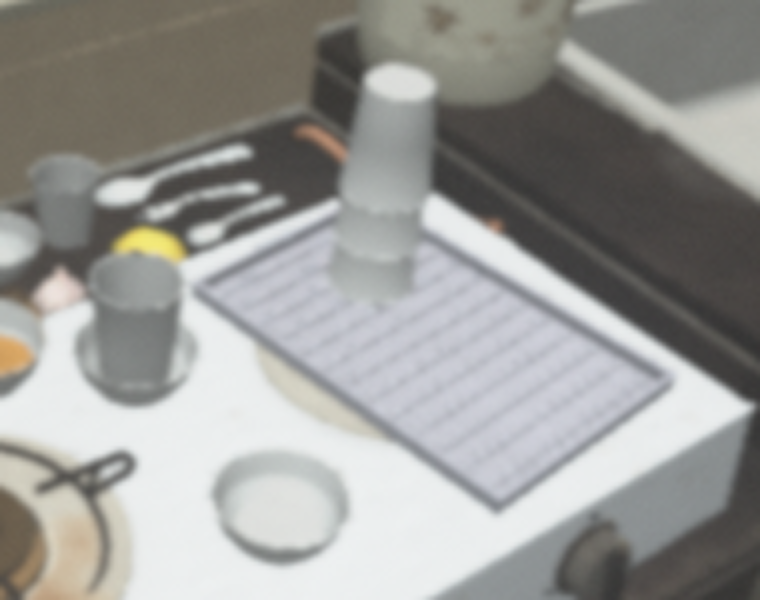

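```bash
cat >> h.py <<'E'
def tri(pairs):
    A=np.zeros((3,3));b=np.zeros(3);L=[]
    for d,u,v in pairs:
        o,k=ray(d,u,v);k=k/np.linalg.norm(k);M=np.eye(3)-np.outer(k,k);A+=M;b+=M@o;L.append((o,M))
    P=np.linalg.solve(A,b);return P,[float(np.linalg.norm(M@(P-o))) for o,M in L]
E
python3 - <<'E'
from h import *
np.set_printoptions(precision=4,suppress=True)
t=np.load('top0.npy',allow_pickle=True).item();s=np.load('scene0.npy',allow_pickle=True).item()
T=lambda U,V:(240+(U+.5)/5-.5,130+(V+.5)/5-.5)
S=lambda U,V:(220+(U+.5)/4-.5,120+(V+.5)/4-.5)
for n,a,b in [('TL',(295,122),(197,290)),('BL',(357,572),(500,508)),('BR',(658,530),(668,380)),('base',(540,170),(401,82)),
  ('bowlrim',(159,466),(281,488)),('setrim',(158,190),(136,270))]:
    print(n,*tri([(t,*T(*a)),(s,*S(*b))]))
print(onz(t,*T(592,83),.023), onz(t,*T(295,122),.023),onz(t,*T(357,572),.023),onz(t,*T(658,530),.023))
print('base',onz(t,*T(540,170),.192),onz(s,*S(401,82),.192))
E
```

```text
TL [0.6633 0.0851 0.0138] [0.0019846468839939896, 0.0019846468839938873]
BL [0.3682 0.0449 0.0145] [0.0008116368109085798, 0.0008116368109085535]
BR [ 0.3991 -0.1499  0.015 ] [0.0006904468322226088, 0.0006904468322226259]
base [ 0.6021 -0.0384  0.1916] [0.0005634949154538526, 0.0005634949154537193]
bowlrim [0.4344 0.1755 0.0429] [9.174062593061593e-05, 9.174062593061204e-05]
setrim [0.6013 0.1804 0.1092] [0.00018914831171417987, 0.00018914831171431475]
[ 0.6922 -0.1092  0.023 ] [0.6627 0.0876 0.023 ] [0.3689 0.0466 0.023 ] [ 0.3984 -0.1482  0.023 ]
base [ 0.6024 -0.0379  0.192 ] [ 0.6011 -0.0383  0.192 ]
```

Run:
```python
from h import *
np.set_printoptions(precision=4,suppress=True)
t=np.load('top0.npy',allow_pickle=True).item();s=np.load('scene0.npy',allow_pickle=True).item()
def blob(d,x0,y0,x1,y1,lo,seed,hi=255):
    g=cv2.cvtColor(d['pixels'],cv2.COLOR_RGB2GRAY)[y0:y1,x0:x1]
    g=cv2.resize(g,None,fx=8,fy=8,interpolation=cv2.INTER_CUBIC)
    m=((g>lo)&(g<=hi)).astype(np.uint8)
    for c in cv2.findContours(m,cv2.RETR_LIST,cv2.CHAIN_APPROX_NONE)[0]:
        if len(c)<60: continue
        (cx,cy),(a,b),an=cv2.fitEllipse(c); f=lambda q:(q+.5)/8-.5
        print(lo,'c',f(cx)+x0,f(cy)+y0,'ax',a/8,b/8,'A/ellA',cv2.contourArea(c)/(np.pi*a*b/4))
g=cv2.cvtColor(t['pixels'],cv2.COLOR_RGB2GRAY); print(g[156:174,334:362]); print(g[216:232,256:288:2])
for lo in (195,203): blob(t,330,150,365,185,lo,0)
for lo in (215,225): blob(t,252,205,292,242,lo,0)
```

```text
[[179 173 172 175 182 191 185 175 174 185 203 208 204 203 203 205 205 201
  201 198 191 190 191 154 150 198 213 218]
 [185 188 189 191 192 184 159 165 186 197 204 203 204 204 203 202 202 203
  205 202 193 190 190 164 167 201 211 220]
 [185 188 190 180 163 149 154 187 203 204 203 203 204 203 202 202 202 201
  203 203 203 203 196 170 175 199 208 221]
 [189 189 176 146 123 120 169 202 204 203 203 203 204 203 202 204 203 202
  203 203 206 199 187 175 167 185 193 208]
 [169 164 144 122 127 146 186 205 203 203 203 203 203 204 203 203 203 204
  203 203 203 201 194 186 162 165 187 204]
 [145 135 126 127 132 164 196 204 203 203 203 203 204 204 203 203 204 204
  204 203 203 206 200 190 158 153 190 207]
 [143 132 126 132 133 179 206 204 203 204 203 202 203 204 204 203 204 203
  203 204 204 203 194 187 157 154 194 209]
 [142 130 128 132 133 185 210 203 203 204 203 202 203 203 203 203 203 203
  203 204 203 202 191 185 167 169 198 210]
 [138 129 128 133 133 188 212 202 202 203 203 203 203 204 203 203 203 202
  201 203 202 202 191 183 172 173 199 210]
 [138 128 128 133 135 174 202 204 203 203 203 2
[... 2358 characters left out ...]
5 4.052135944366455 A/ellA 0.7495542720246144
203 c 352.45409202575684 161.5115556716919 ax 3.465244770050049 5.641895771026611 A/ellA 0.6008845965410098
203 c 344.18018913269043 164.70542907714844 ax 7.019191741943359 12.871010780334473 A/ellA 0.3262361177384204
203 c 348.55818367004395 158.95784282684326 ax 6.296361923217773 8.845616340637207 A/ellA 0.31558686248535894
203 c 362.0930709838867 158.61470794677734 ax 5.1544718742370605 43.27605056762695 A/ellA 0.6235017158587024
215 c 270.9199333190918 222.5703525543213 ax 29.594999313354492 30.253944396972656 A/ellA 0.9938235535629094
215 c 271.63232612609863 222.8818302154541 ax 43.19463348388672 47.228370666503906 A/ellA 0.9137750518367266
```

```bash
cat >> h.py <<'E'
YAW=0.141
TR=np.array([.5306,-.0308,0])
EX=np.array([np.cos(YAW),np.sin(YAW),0]);EY=np.array([-np.sin(YAW),np.cos(YAW),0]);EZ=np.array([0,0,1.])
def tilt(phi,yaw=YAW):
    # phi>0: tool points down and toward tray +y
    ex=np.array([np.cos(yaw),np.sin(yaw),0]);ey=np.array([-np.sin(yaw),np.cos(yaw),0])
    z=np.sin(phi)*ey-np.cos(phi)*EZ; y=ex; return R.from_matrix(np.c_[np.cross(y,z),y,z])
def move(st,g,Rt):
    "row (turn rad, shift cm) to put grasp point at g with orientation Rt"
    tcp=np.array(g)+.011*Rt.apply([0,0,1]); R0=R.from_quat(st['eef_rot'])
    rv=(R0.inv()*Rt).as_rotvec(); sh=R0.inv().apply(tcp-st['tool_pos'])*100
    return np.round(rv,3),np.round(sh,2)
def grasp(st):
    return st['tool_pos']-.011*R.from_quat(st['eef_rot']).apply([0,0,1])
E
python3 - <<'E'
from h import *
from plant import r
np.set_printoptions(precision=4,suppress=True)
t=np.load('top0.npy',allow_pickle=True).item();s=np.load('scene0.npy',allow_pickle=True).item()
print('base',onz(t,347.7,163.0,.192))
g=cv2.cvtColor(s['pixels'],cv2.COLOR_RGB2GRAY);print(g[134:148,308:334])
print('bowl',onz(t,270.92,222.57,.036))
b=np.array([.6035,-.0382,.192]); st=r.get_state()
Rt=tilt(-np.pi/4); a=Rt.apply([0,0,1])
print('tray xy of pile',(b-TR)@EX,(b-TR)@EY)
print(move(st,b+[0,0,-.027]-.11*a,Rt))
print(move(st,st['tool_pos']+[0,0,.1],R.from_quat(st['eef_rot'])), R.from_quat(st['eef_rot']).as_matrix())
E
```

```text
base [ 0.6042 -0.0382  0.192 ]
[[ 66  70  84  96 108 111 117 122 127 130 133 134 134 134 135 136 138 139
  142 142 140 141 143 147 150 151]
 [ 64  65  77  90 102 112 121 134 146 155 157 157 152 147 142 138 138 138
  140 139 140 141 143 143 144 145]
 [ 60  64  71  87 109 132 150 168 184 192 196 192 186 176 169 160 153 146
  140 138 140 139 141 141 141 140]
 [ 55  60  75 102 137 170 190 201 210 215 217 213 211 206 201 194 185 170
  156 148 141 139 140 139 139 138]
 [ 58  61  88 133 174 201 214 217 219 219 219 219 219 219 218 215 210 199
  183 165 149 140 137 137 136 136]
 [ 60  67 103 158 199 215 218 219 219 220 220 220 220 220 220 220 218 216
  205 188 163 144 136 134 135 134]
 [ 71  72 111 165 204 217 219 220 219 219 220 220 220 219 220 220 219 219
  216 203 179 150 136 133 132 133]
 [ 78  86 114 158 193 212 217 219 220 220 219 220 220 220 219 219 220 219
  218 211 185 152 134 131 130 130]
 [ 77  91 116 147 177 196 209 215 218 218 220 219 219 219 219 220 220 219
  217 205 177 145 130 129 128 129]
 [ 69  90 116 142 161 176 189 201 209 213 217 218 218 218 219 218 218 215
  205 187 156 129 122 124 126 126]
 [ 66  88 118 140 153 161 172 178 187 196 204 207 208 207 209 208 202 193
  176 156 128 113 113 117 119 122]
 [ 70  95 120 143 152 158 161 165 170 176 182 182 182 179 180 178 175 165
  151 134 112  98 100 104 106 108]
 [ 74 103 130 143 152 156 160 162 164 167 167 166 164 162 161 158 155 149
  139 126 106  90  85  86  89  91]
 [ 80 109 134 146 151 156 158 161 163 163 163 163 160 158 156 152 149 144
  136 124 103  86  75  76  76  78]]
bowl [0.4353 0.1768 0.036 ]
tray xy of pile 0.07113659120996058 -0.017571436794609888
(array([-0.539, -0.656, -1.3  ]), array([ 57.08, -45.83,   1.17]))
(array([0., 0., 0.]), array([-0.  , -0.01, -8.9 ])) [[ 0.9441  0.3296 -0.0004]
 [ 0.3296 -0.9441  0.0009]
 [-0.0001 -0.001  -1.    ]]
```

>>> carry_out(commands=[[[0,0,-0.1,2,-1,-4,8.8],[-0.1,-0.1,-0.25,7,-5,-7,8.8],[-0.15,-0.15,-0.35,11,-9,-10,8.8],[-0.2,-0.2,-0.5,14,-12,-12,8.8],[-0.25,-0.3,-0.6,17,-14,-12,8.8],[-0.3,-0.35,-0.7,20,-17,-12,8.8],[-0.35,-0.4,-0.8,23,-19,-12,8.8],[-0.4,-0.45,-0.9,26,-22,-12,8.8],[-0.45,-0.5,-1.0,29,-24,-12,8.8],[-0.45,-0.55,-1.1,33,-26,-12,8.8]]])

```text
clock: 1.03
tool_pos: [0.4054, -0.2665, 0.367]
eef_rot: [0.731, 0.606, -0.2, 0.239]
contact_force: [0.4, -0.5, -0.8]
opening: 0.995
```

```bash
cat > m.py <<'E'
from h import *
from plant import r
np.set_printoptions(precision=4,suppress=True)
B=np.array([.6035,-.0382,.192]); st=r.get_state()
print(round(st['clock'],2),'q',st['q'],'g',grasp(st),'F',st['contact_force'],st['opening'])
E
python3 - <<'E'
from m import *
Rt=tilt(-np.pi/4); a=Rt.apply([0,0,1])
print(move(st,B+[0,0,-.027]-.11*a,Rt))
E
```

```text
1.03 q [ 0.275   0.3356 -0.2688  2.0767  0.9238  0.9755 -0.7987] g [ 0.4055 -0.26    0.3758] F [ 0.4401 -0.5359 -0.8397] 0.9954744327756324
(array([-0.108, -0.142, -0.292]), array([34.71, 12.62, -7.05]))
```

>>> carry_out(commands=[[[0,0,-0.1,4,1.4,-1.5,8.8],[-0.04,-0.05,-0.15,7.5,2.8,-2.5,8.8],[-0.06,-0.07,-0.2,11,4,-3.5,8.8],[-0.08,-0.1,-0.25,15,5.5,-4.5,8.8],[-0.1,-0.13,-0.28,19,7,-5,8.8],[-0.11,-0.14,-0.29,23,8.4,-5.5,8.8],[-0.11,-0.14,-0.29,27,9.8,-6,8.8],[-0.11,-0.14,-0.29,31,11.3,-6.5,8.8],[-0.11,-0.14,-0.29,34.7,12.6,-7,8.8],[-0.11,-0.14,-0.29,34.7,12.6,-7,8.8]]])

```text
clock: 1.87
tool_pos: [0.5973, 0.0351, 0.2304]
eef_rot: [0.607, 0.699, -0.246, 0.285]
contact_force: [1.0, 1.1, -0.3]
opening: 1.0
```

Run:
```python
from m import *
Rt=tilt(-np.pi/4); a=Rt.apply([0,0,1])
print(move(st,B+[0,0,-.027]-.11*a,Rt), move(st,B+[0,0,-.027],Rt))
d=r.snapshot('wrist'); save(d,'w1.npy'); crop(d,0,0,512,384,1.5,'w1.png'); print(d['xyz'],proj(d,B))
d=r.snapshot('scene'); save(d,'s1.npy'); crop(d,220,80,190,150,4,'s1.png')
```

```text
1.87 q [-0.3027  0.834  -0.3539  1.6666  0.9781  1.3265 -1.0391] g [0.5962 0.0427 0.2382] F [ 1.0057  1.1044 -0.2613] 1.000091863568912
(array([ 0.002, -0.013, -0.002]), array([-0.57, -0.42, -0.09])) (array([ 0.002, -0.013, -0.002]), array([-0.71, -0.44, 10.91]))
[0.5764 0.1781 0.2812] [243.9171 239.3328]
```

View pics/w1.png

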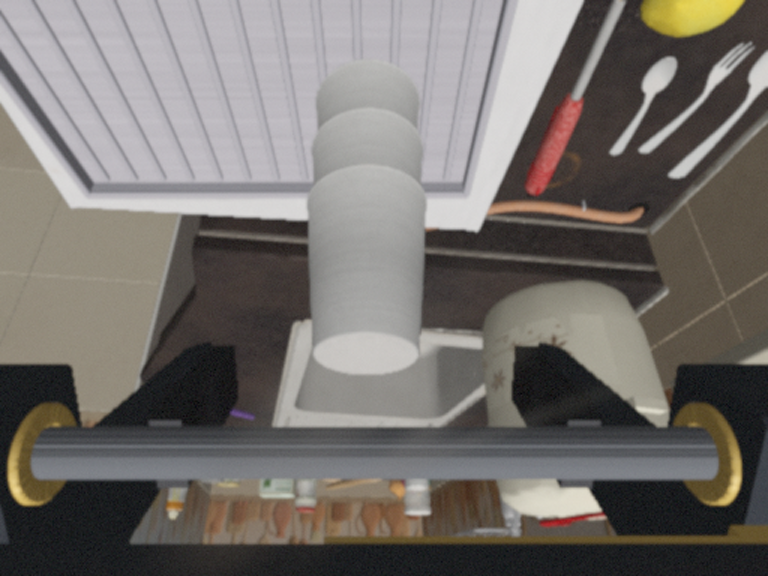

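View pics/s1.png

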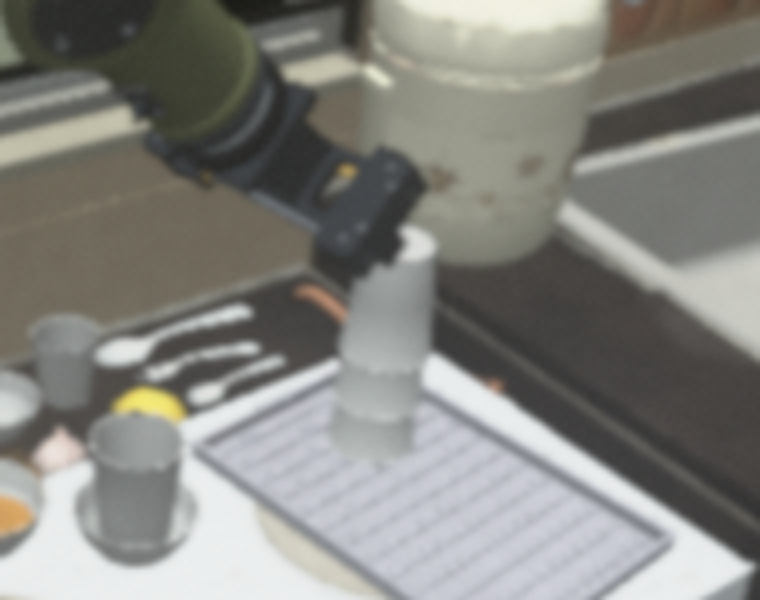

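>>> carry_out(commands=[[[0,-0.01,0,-0.6,-0.43,0,8.8],[0,-0.01,0,-0.7,-0.44,1.5,8.8],[0,-0.01,0,-0.7,-0.44,3,8.8],[0,-0.01,0,-0.7,-0.44,4.5,8.8],[0,-0.01,0,-0.7,-0.44,6,8.8],[0,-0.01,0,-0.7,-0.44,6,8.8],[0,-0.01,0,-0.7,-0.44,6,8.8]]])

```text
clock: 2.55
tool_pos: [0.5969, -0.0217, 0.1967]
eef_rot: [0.608, 0.694, -0.253, 0.29]
contact_force: [-1.2, 0.2, 0.0]
opening: 0.997
```

Run:
```python
from m import *
Rt=tilt(-np.pi/4); a=Rt.apply([0,0,1])
print(move(st,B+[0,0,-.027],Rt))
d=r.snapshot('wrist'); save(d,'w2.npy'); crop(d,0,0,512,384,1.5,'w2.png'); print(d['xyz'],proj(d,B),proj(d,grasp(st)))
```

```text
2.55 q [-0.2399  0.8677 -0.3191  1.7446  1.0595  1.2385 -1.0924] g [ 0.5958 -0.0139  0.2044] F [-1.1795  0.1584  0.026 ] 0.9966865496589831
(array([-0.005,  0.006, -0.008]), array([1.05, 0.44, 4.55]))
[0.5772 0.1224 0.2449] [259.0461 258.4701] [250.5274 268.2793]
```

View pics/w2.png

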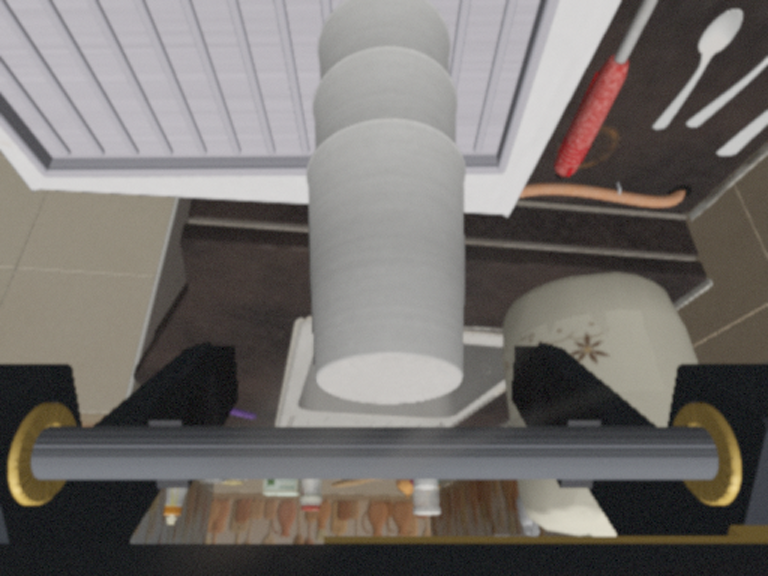

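>>> carry_out(commands=[[[0,0.006,-0.008,0.6,0.3,0,8.8],[0,0.006,-0.008,1.2,0.44,0.5,8.8],[0,0.006,-0.008,1.2,0.44,1.5,8.8],[0,0.006,-0.008,1.2,0.44,2.5,8.8],[0,0.006,-0.008,1.2,0.44,3.5,8.8],[0,0.006,-0.008,1.2,0.44,4.5,8.8],[0,0.006,-0.008,1.2,0.44,4.5,8.8],[0,0.006,-0.008,1.2,0.44,4.5,8.8]]])

```text
clock: 3.27
tool_pos: [0.6047, -0.0437, 0.1568]
eef_rot: [0.606, 0.697, -0.252, 0.288]
contact_force: [0.6, 0.5, -0.2]
opening: 0.997
```

Run:
```python
from m import *
Rt=tilt(-np.pi/4); a=Rt.apply([0,0,1])
print(move(st,B+[0,0,-.027],Rt))
d=r.snapshot('wrist'); save(d,'w3.npy'); crop(d,0,0,512,384,1.5,'w3.png'); print(d['xyz'],proj(d,B),proj(d,grasp(st)))
d=r.snapshot('scene'); save(d,'s2.npy'); crop(d,220,80,190,150,4,'s2.png')
```

```text
3.27 q [-0.2098  0.9268 -0.3     1.7566  1.1194  1.1775 -1.1266] g [ 0.6037 -0.036   0.1645] F [ 0.5803  0.4616 -0.1843] 0.9967507957230514
(array([-0.004, -0.001,  0.   ]), array([-0.19, -0.05,  0.12]))
[0.5844 0.1    0.2059] [249.2059 339.8765] [250.5557 268.3097]
```

View pics/w3.png

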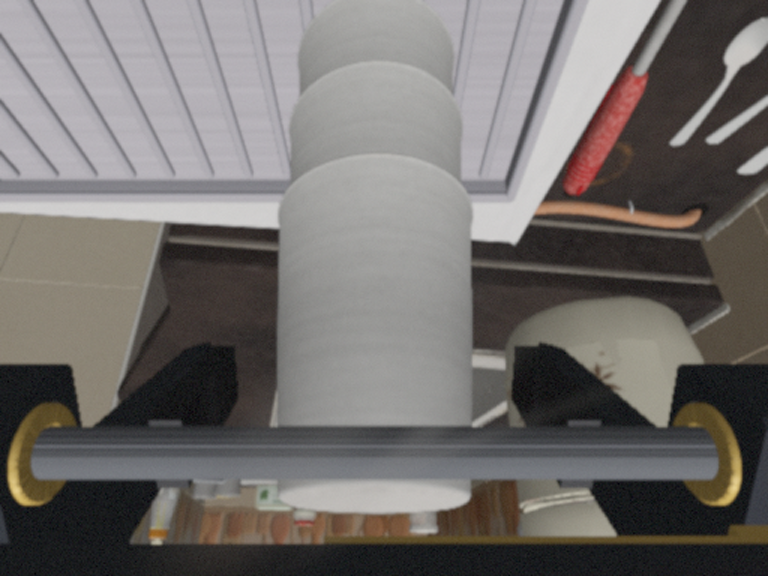

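View pics/s2.png

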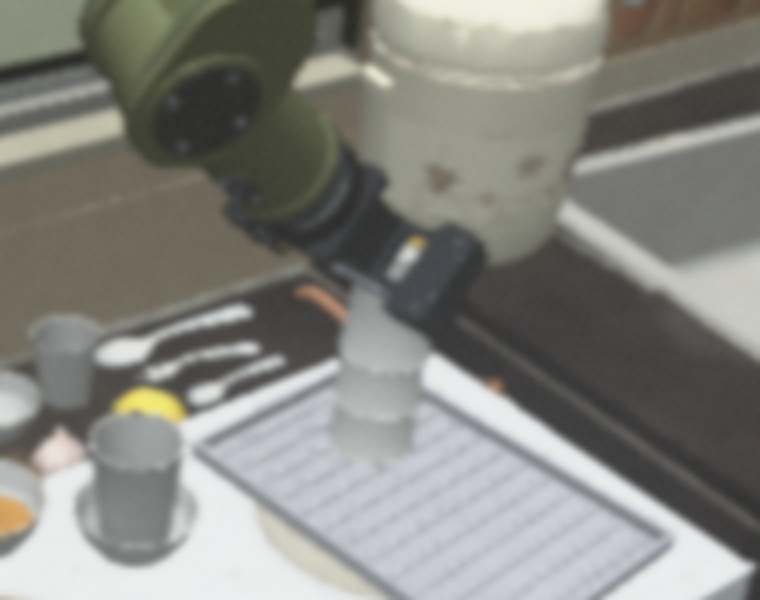

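>>> carry_out(commands=[[[0,0,0,0,0,0,7.0],[0,0,0,0,0,0,6.2],[0,0,0,0,0,0,5.7],[0,0,0,0,0,0,5.2],[0,0,0,0,0,0,4.5],[0,0,0,0,0,0,4.5],[0,0,0,0,0,0,4.5],[0,0,0,0,0,0,4.5]]], force=20)

```text
clock: 4.03
tool_pos: [0.6051, -0.0425, 0.1572]
eef_rot: [0.606, 0.698, -0.251, 0.288]
contact_force: [-0.6, -0.3, 0.7]
opening: 0.64
```

Run:
```python
from m import *
print(st['opening']*88.1)
d=r.snapshot('wrist'); save(d,'w4.npy'); crop(d,0,0,512,384,1.5,'w4.png')
R0=R.from_quat(st['eef_rot']); print(R0.inv().apply([0,0,1]))
```

```text
4.03 q [-0.2109  0.9259 -0.3008  1.7562  1.1192  1.1777 -1.1265] g [ 0.604  -0.0348  0.165 ] F [-0.5553 -0.3407  0.7402] 0.640156639020914
56.39779989774252
[-0.7061 -0.0019 -0.7081]
```

View pics/w4.png

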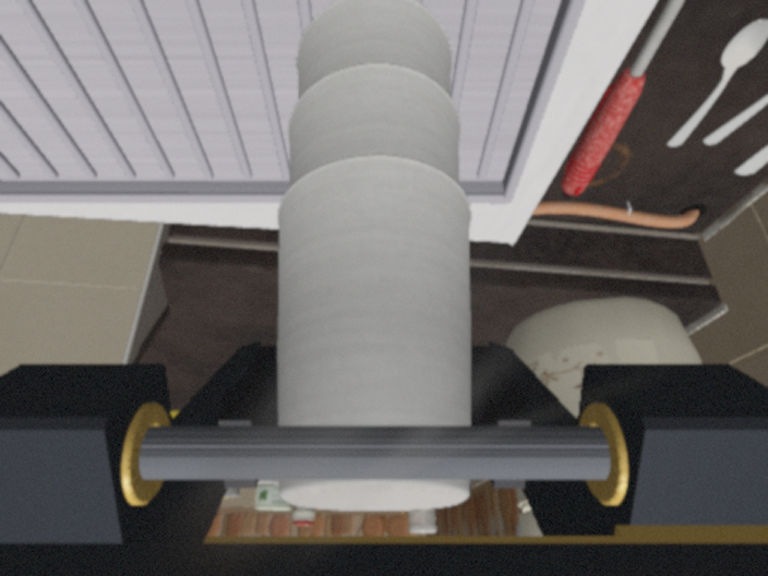

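>>> carry_out(commands=[[[0,0,0,-0.35,0,-0.35,4.5],[0,0,0,-0.85,0,-0.85,4.5],[0,0,0,-1.4,0,-1.4,4.5],[0,0,0,-2.1,0,-2.1,4.5],[0,0,0,-2.8,0,-2.8,4.5],[0,0,0,-3.5,0,-3.5,4.5],[0,0,0,-4.2,0,-4.2,4.5],[0,0,0,-5.0,0,-5.0,4.5],[0,0,0,-6.0,0,-6.0,4.5],[0,0,0,-7.0,0,-7.0,4.5]]])

```text
clock: 4.92
tool_pos: [0.6052, -0.0427, 0.2575]
eef_rot: [0.606, 0.698, -0.251, 0.288]
contact_force: [-0.1, -0.4, -0.9]
opening: 0.636
```

Run:
```python
from m import *
print(st['opening']*88.1)
d=r.snapshot('wrist'); save(d,'w5.npy'); crop(d,0,0,512,384,1.5,'w5.png')
d=r.snapshot('scene'); save(d,'s5.npy'); crop(d,220,80,190,150,4,'s5.png')
```

```text
4.92 q [-0.1926  0.776  -0.3309  1.71    1.0247  1.281  -0.953 ] g [ 0.6041 -0.035   0.2652] F [-0.1101 -0.4472 -0.8942] 0.6359174910205316
56.024330958908834
```

View pics/w5.png

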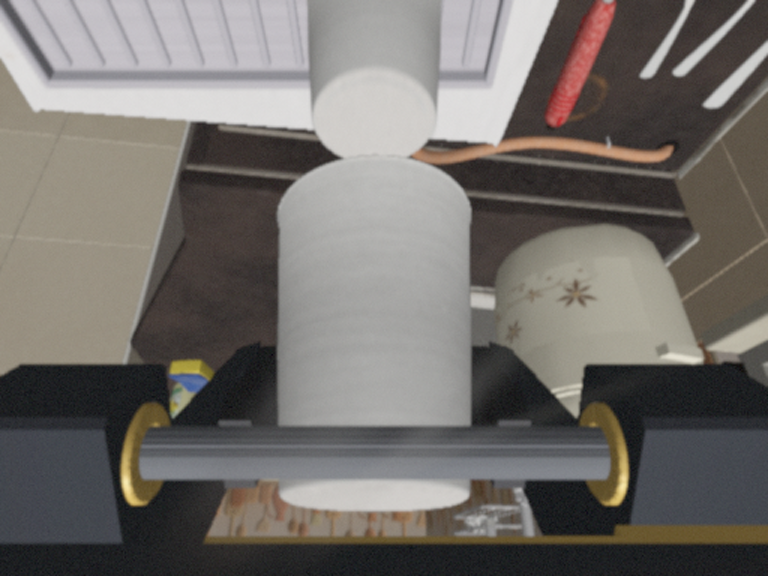

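View pics/s5.png

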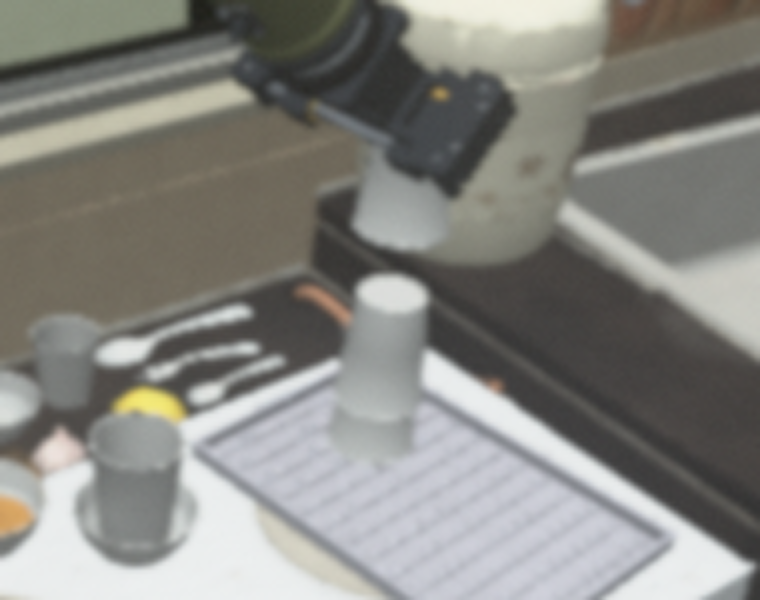

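```bash
cat >> h.py <<'E'
LAYG=TR-.077*EX-.019*EY
E
python3 - <<'E'
from m import *
print(LAYG, move(st,LAYG+[0,0,.25],tilt(np.deg2rad(50.6))),move(st,LAYG+[0,0,.25],tilt(np.deg2rad(0))))
E
```

```text
5.02 q [-0.1925  0.7741 -0.331   1.7085  1.0258  1.2806 -0.9545] g [ 0.6052 -0.0347  0.2667] F [ 0.5519 -0.2733 -1.0632] 0.6382981057072514
[ 0.457  -0.0604  0.    ] (array([ 0.003,  1.667, -0.002]), array([  1.89, -15.04,   0.29])) (array([ 0.002,  0.784, -0.003]), array([  1.58, -15.04,   1.17]))
```

>>> carry_out(commands=[[[0,0.06,0,0.2,-1.5,0.1,4.5],[0,0.15,0,0.3,-3,0.2,4.5],[0,0.26,0,0.6,-4.5,0.4,4.5],[0,0.37,0,0.8,-6,0.6,4.5],[0,0.48,0,1.0,-8,0.8,4.5],[0,0.59,0,1.3,-10,1.0,4.5],[0,0.7,0,1.5,-12,1.2,4.5],[0,0.81,0,1.6,-13.5,1.1,4.5],[0,0.92,0,1.6,-14.5,1.0,4.5],[0,1.03,0,1.7,-15,0.9,4.5]]])

```text
clock: 5.85
tool_pos: [0.4542, -0.0587, 0.2387]
eef_rot: [0.651, 0.749, 0.081, -0.095]
contact_force: [0.8, 0.2, -2.3]
opening: 0.642
```

Run:
```python
from m import *
print(move(st,LAYG+[0,0,.20],tilt(np.deg2rad(50.6))))
```

```text
5.85 q [ 0.7352  0.6671 -0.8947  1.9765  0.3717  0.7701 -0.1834] g [ 0.4546 -0.0614  0.2493] F [ 0.7733  0.2217 -2.2757] 0.6422372144473497
(array([-0.001,  0.634, -0.002]), array([-0.51,  0.26,  4.58]))
```

>>> carry_out(commands=[[[0,0.1,0,0,0.1,0.5,4.5],[0,0.2,0,-0.1,0.1,1.2,4.5],[0,0.3,0,-0.2,0.2,2,4.5],[0,0.4,0,-0.3,0.2,2.8,4.5],[0,0.5,0,-0.4,0.2,3.5,4.5],[0,0.58,0,-0.5,0.2,4.2,4.5],[0,0.6,0,-0.5,0.2,4.6,4.5],[0,0.6,0,-0.5,0.2,4.6,4.5]]])

```text
clock: 6.52
tool_pos: [0.4561, -0.0523, 0.1898]
eef_rot: [0.6, 0.686, 0.268, -0.312]
contact_force: [0.5, -0.3, -0.6]
opening: 0.64
```

Run:
```python
from m import *
print(move(st,LAYG+[0,0,.10],tilt(np.deg2rad(50.6))),move(st,LAYG+[0,0,.06],tilt(np.deg2rad(50.6))))
d=r.snapshot('scene'); save(d,'s6.npy'); crop(d,220,80,190,150,4,'s6.png')
d=r.snapshot('wrist'); save(d,'w6.npy'); crop(d,0,0,512,384,1.5,'w6.png')
```

```text
6.52 q [ 1.0204  1.1143 -1.1065  1.8327  0.1615  0.9047  0.1516] g [ 0.4573 -0.0605  0.1971] F [ 0.4622 -0.3226 -0.55  ] 0.6397578451839867
(array([-0.001,  0.035, -0.007]), array([-7.23,  0.04,  6.43])) (array([-0.001,  0.035, -0.007]), array([-10.23,   0.06,   9.07]))
```

View pics/s6.png

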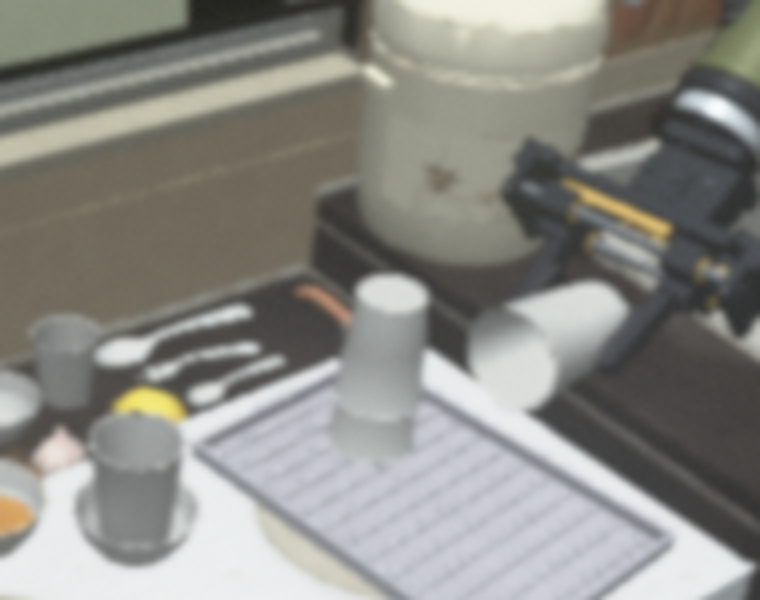

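View pics/w6.png

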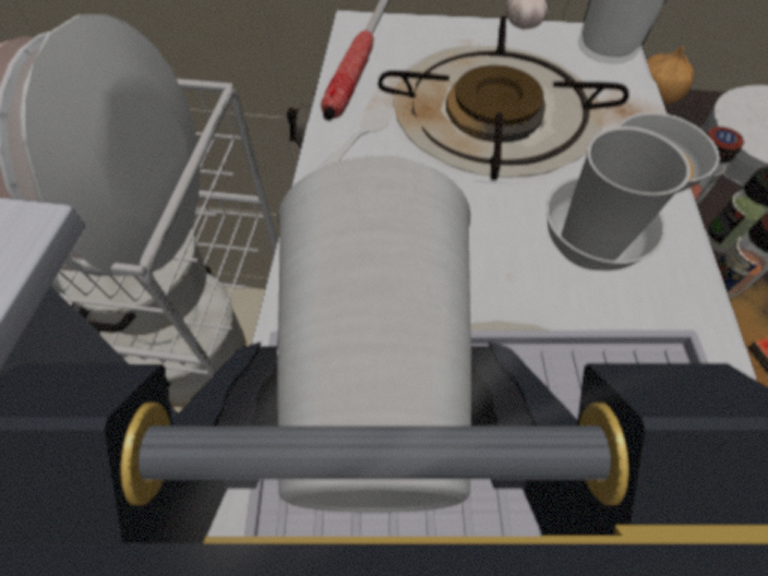

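>>> carry_out(commands=[[[0,0.03,0,-0.8,0,0.7,4.5],[0,0.035,0,-1.9,0,1.7,4.5],[0,0.035,0,-3.2,0,2.8,4.5],[0,0.035,0,-4.6,0,4.1,4.5],[0,0.035,0,-6.0,0,5.3,4.5],[0,0.035,0,-7.2,0,6.4,4.5],[0,0.035,0,-7.2,0,6.4,4.5]]])

```text
clock: 7.2
tool_pos: [0.4552, -0.051, 0.0927]
eef_rot: [0.594, 0.682, 0.277, -0.324]
contact_force: [-0.6, -0.2, -1.4]
opening: 0.636
```

Run:
```python
from m import *
print(move(st,LAYG+[0,0,.10],tilt(np.deg2rad(50.6))),move(st,LAYG+[0,0,.045],tilt(np.deg2rad(50.6))))
d=load('w2.npy'); g=cv2.cvtColor(d['pixels'],cv2.COLOR_RGB2GRAY)
# sample brightness along tray x at several tray y, z=.014
xs=np.arange(-.14,.03,.001)
for ty in (-.05,-.04,-.03):
    uv=np.array([proj(d,TR+x*EX+ty*EY+[0,0,.014]) for x in xs]).astype(np.float32)
    v=cv2.remap(g,uv[:,0][None],uv[:,1][None],cv2.INTER_LINEAR)[0].astype(float)
    ok=(uv[:,0]>0)&(uv[:,1]>0)&(uv[:,0]<511)
    mins=[(round(xs[i]*1000),int(v[i])) for i in range(2,len(xs)-2) if ok[i] and v[i]==v[i-2:i+3].min()]
    print(ty,mins)
crop(d,0,0,220,130,3.5,'ribs.png')
```

```text
7.2 q [ 0.9942  1.2779 -1.0202  1.8241  0.2479  0.8149  0.2087] g [ 0.4565 -0.0594  0.0997] F [-0.5672 -0.1501 -1.4266] 0.636468227349509
(array([-0.004,  0.002, -0.005]), array([-0.04,  0.04, -0.1 ])) (array([-0.004,  0.002, -0.005]), array([-4.29,  0.08,  3.4 ]))
-0.05 [(-128, 136), (-127, 136), (-120, 187), (-119, 187), (-115, 186), (-106, 140), (-100, 188), (-99, 188), (-98, 188), (-97, 188), (-96, 188), (-84, 138), (-78, 187), (-75, 188), (-74, 188), (-73, 188), (-72, 188), (-63, 151), (-57, 188), (-54, 187), (-53, 187), (-50, 187), (-41, 148), (-35, 187), (-33, 187), (-19, 155), (-10, 186), (-1, 178), (3, 162), (9, 187), (11, 187), (14, 187), (15, 187), (20, 177), (24, 163)]
-0.04 [(-127, 135), (-121, 186), (-120, 186), (-119, 186), (-118, 186), (-106, 135), (-99, 186), (-98, 186), (-97, 186), (-95, 186), (-94, 186), (-93, 186), (-84, 140), (-75, 185), (-73, 185), (-70, 184), (-62, 147), (-57, 184), (-54, 184), (-51, 184), (-41, 146), (-34, 183), (-32, 183), (-30, 183), (-29, 183), (-24, 178), (-19, 154), (-13, 183), (-10, 184), (-9, 184), (-8, 184), (-6, 184), (-2, 176), (3, 159), (9, 184), (12, 185), (13, 185), (14, 185), (15, 185), (20, 173), (24, 163)]
-0.03 [(-127, 133), (-120, 188), (-117, 188), (-115, 188), (-106, 130), (-99, 188), (-93, 187), (-84, 138), (-76, 187), (-75, 187), (-74, 187), (-63, 149), (-62, 149), (-56, 187), (-53, 187), (-50, 187), (-41, 150), (-35, 187), (-34, 187), (-31, 186), (-19, 152), (-14, 186), (-10, 187), (-9, 187), (-8, 187), (-7, 187), (-2, 177), (3, 159), (8, 187), (9, 187), (10, 187), (13, 186), (20, 174), (24, 164)]
```

View pics/ribs.png

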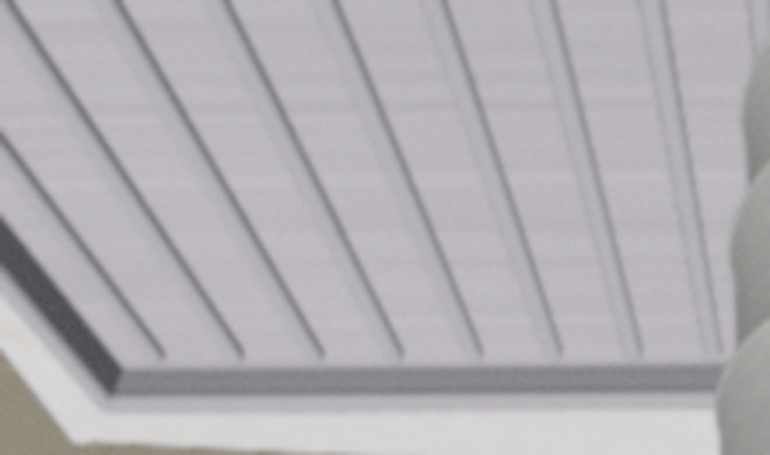

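>>> carry_out(commands=[[[0,0,0,-0.7,0.04,0.6,4.5],[0,0,0,-1.5,0.06,1.2,4.5],[0,0,0,-2.3,0.08,1.8,4.5],[0,0,0,-3.1,0.1,2.4,4.5],[0,0,0,-3.7,0.1,2.9,4.5],[0,0,0,-4.1,0.12,3.25,4.5],[0,0,0,-4.1,0.12,3.25,4.5],[0,0,0,-4.1,0.12,3.25,4.5]]])

```text
clock: 7.87
tool_pos: [0.458, -0.0519, 0.0436]
eef_rot: [0.594, 0.682, 0.279, -0.323]
contact_force: [-0.2, 0.2, -1.2]
opening: 0.638
```

Run:
```python
from m import *
print(move(st,LAYG+[0,0,.0425],tilt(np.deg2rad(50.6))),R.from_quat(st['eef_rot']).inv().apply([0,0,-1]))
d=r.snapshot('scene'); save(d,'s7.npy'); crop(d,260,120,150,120,5,'s7.png')
```

```text
7.87 q [ 0.9792  1.354  -0.9772  1.7987  0.2934  0.7779  0.2356] g [ 0.4592 -0.0603  0.0506] F [-0.1852  0.1827 -1.1512] 0.6379955781053428
(array([-0.   ,  0.001, -0.002]), array([-0.61, -0.21,  0.52])) [-0.7718  0.002   0.6359]
```

View pics/s7.png

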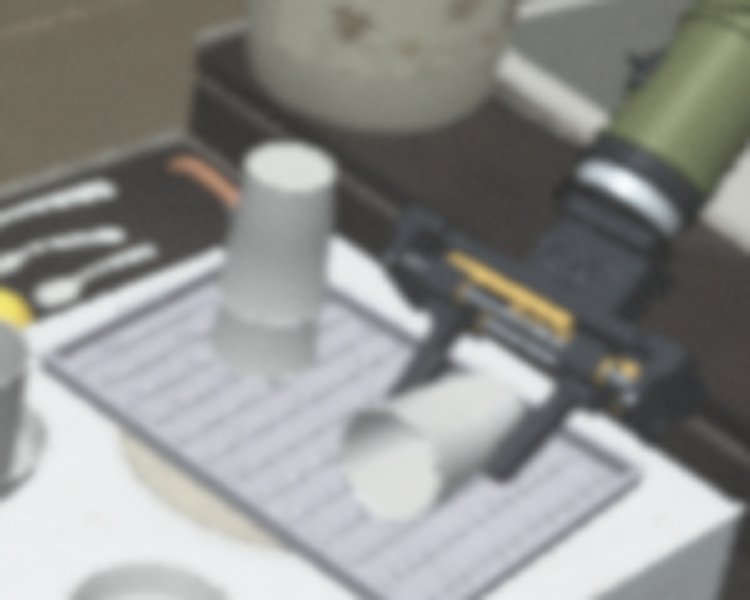

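>>> carry_out(commands=[[[0,0,0,-0.2,-0.1,0.17,4.5],[0,0,0,-0.4,-0.18,0.34,4.5],[0,0,0,-0.5,-0.18,0.42,4.5],[0,0,0,-0.5,-0.18,0.42,4.5]]])

```text
clock: 8.25
tool_pos: [0.456, -0.0522, 0.0371]
eef_rot: [0.594, 0.682, 0.279, -0.323]
contact_force: [0.5, -0.1, -0.3]
opening: 0.638
```

Run:
```python
from m import *
print(move(st,LAYG+[0,0,.0395],tilt(np.deg2rad(50.6))))
```

```text
8.25 q [ 0.9798  1.363  -0.9706  1.7999  0.3     0.7712  0.2393] g [ 0.4572 -0.0606  0.0441] F [ 0.4894 -0.1212 -0.2874] 0.6379190364826999
(array([-0.001,  0.002, -0.002]), array([-0.34, -0.01,  0.31]))
```

>>> carry_out(commands=[[[0,0,0,-0.08,0,0.065,4.5],[0,0,0,-0.15,0,0.13,4.5],[0,0,0,-0.15,0,0.13,4.5]]])

```text
clock: 8.5
tool_pos: [0.4562, -0.052, 0.0368]
eef_rot: [0.593, 0.682, 0.28, -0.323]
contact_force: [-1.8, -4.6, 8.9]
opening: 0.639
```

Run:
```python
from m import *
print(move(st,LAYG+[0,0,.0395],tilt(np.deg2rad(50.6))))
d=r.snapshot('scene'); save(d,'s8.npy'); crop(d,260,120,150,120,5,'s8.png')
d=r.snapshot('wrist'); save(d,'w8.npy'); crop(d,0,0,512,384,1.5,'w8.png')
```

```text
8.5 q [ 0.9798  1.3645 -0.9711  1.7989  0.3002  0.7719  0.2403] g [ 0.4574 -0.0605  0.0438] F [-1.8293 -4.619   8.9337] 0.638977432268713
(array([-0.001,  0.001, -0.002]), array([-0.32, -0.03,  0.28]))
```

View pics/s8.png

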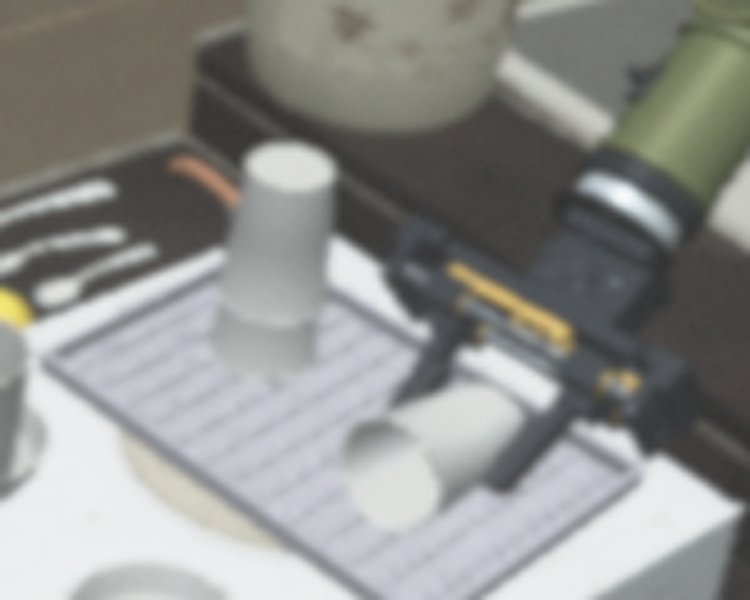

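View pics/w8.png

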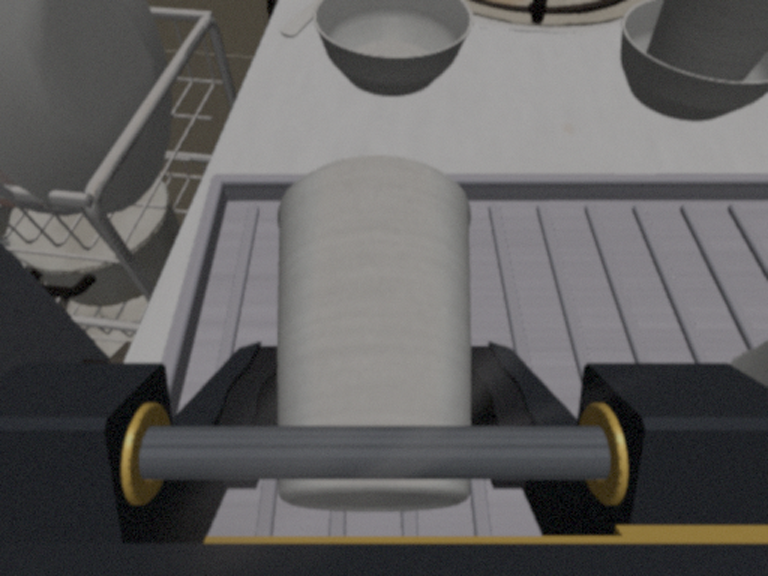

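Run:
```python
from m import *
print(st['moment'],st['tool_pos'],st['contact_force'])
F=np.array([0,-4.6,8.9])
for n,s in (('base',-27),('mouth',65)):
    P=grasp(st)+s*.001*EY+[0,0,-.028]; print(n,np.cross(P-st['tool_pos'],st['contact_force']))
```

```text
8.6 q [ 0.9798  1.3645 -0.9711  1.7991  0.3003  0.7717  0.2403] g [ 0.4574 -0.0604  0.0438] F [-2.0264 -4.3481  8.1876] 0.6416507353012831
[0.1112 0.2924 0.4515] [ 0.4562 -0.052   0.0368] [-2.0264 -4.3481  8.1876]
base [-0.3791  0.0017 -0.0929]
mouth [0.3667 0.1075 0.1479]
```

>>> carry_out(commands=[[[0,0,0,0.08,0,-0.065,4.5],[0,0,0,0.08,0,-0.065,4.5]]])

```text
clock: 8.77
tool_pos: [0.4562, -0.052, 0.0369]
eef_rot: [0.593, 0.683, 0.279, -0.323]
contact_force: [-1.6, -3.7, 4.9]
opening: 0.636
```

>>> carry_out(commands=[[[0,0,0,0,0,0,5.7],[0,0,0,0,0,0,5.9],[0,0,0,0,0,0,6.2],[0,0,0,0,0,0,6.8],[0,0,0,0,0,0,7.6],[0,0,0,0,0,0,8.5],[0,0,0,0,0,0,8.8],[0,0,0,0,0,0,8.8]]])

```text
clock: 9.43
tool_pos: [0.4562, -0.0521, 0.036]
eef_rot: [0.594, 0.682, 0.279, -0.322]
contact_force: [-0.9, -0.0, -0.1]
opening: 0.996
```

Run:
```python
from m import *
print(R.from_quat(st['eef_rot']).inv().apply([0,0,1]))
d=r.snapshot('scene'); save(d,'s9.npy'); crop(d,260,120,150,120,5,'s9.png')
d=r.snapshot('wrist'); save(d,'w9.npy'); crop(d,0,0,512,384,1.5,'w9.png')
```

```text
9.43 q [ 0.9791  1.3645 -0.9697  1.7993  0.301   0.77    0.2397] g [ 0.4574 -0.0605  0.043 ] F [-0.9034 -0.0372 -0.0747] 0.9961145806192498
[ 0.7715 -0.0019 -0.6363]
```

View pics/s9.png

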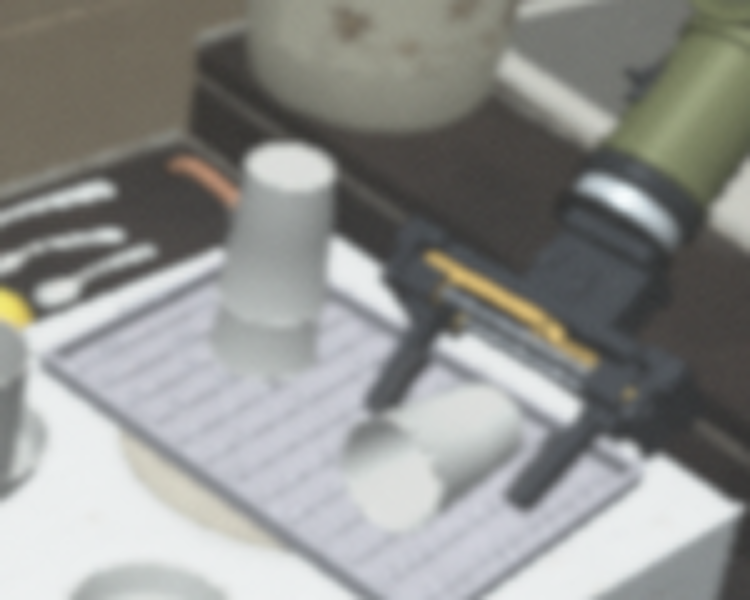

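View pics/w9.png

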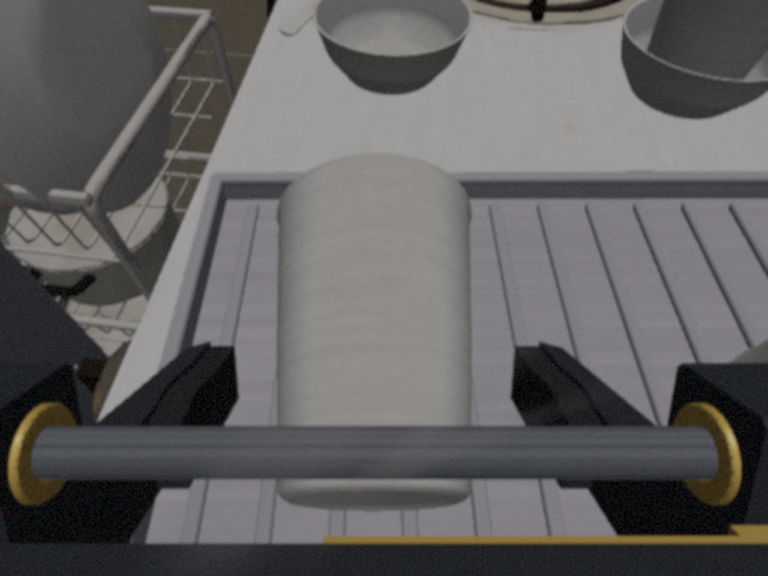

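>>> carry_out(commands=[[[0,0,0,0,0,-1.5,8.8],[0,0,0,0,0,-4,8.8],[0,0,0,0,0,-7,8.8],[0,-0.1,0,1.5,0,-9.5,8.8],[0,-0.22,0,4,0,-11.5,8.8],[0,-0.34,0,7,0,-13,8.8],[0,-0.46,0,10,0,-14,8.8],[0,-0.58,0,13,0,-14.5,8.8],[0,-0.7,0,15,0,-14.5,8.8],[0,-0.82,0,17,0,-14.5,8.8]]])

```text
clock: 10.37
tool_pos: [0.4574, -0.0549, 0.2621]
eef_rot: [0.656, 0.754, 0.019, -0.02]
contact_force: [-0.1, 0.6, 0.0]
opening: 0.997
```

```bash
cat >> h.py <<'E'
PH2=np.deg2rad(-42)
G2=TR-.0765*EX+.029*EY+[0,0,.0447]
E
python3 - <<'E'
from m import *
print(G2,move(st,G2-.11*tilt(PH2).apply([0,0,1])+[0,0,.05],tilt(PH2)))
d=r.snapshot('top'); save(d,'t10.npy'); crop(d,280,130,110,125,5,'t10.png')
E
```

```text
10.37 q [ 0.5628  0.5504 -0.783   1.9951  0.4634  0.7886 -0.3385] g [ 0.4575 -0.0555  0.2731] F [-0.09    0.5772  0.0127] 0.9972743231907709
[ 0.4508 -0.0128  0.0447] (array([ 0.003, -0.788, -0.002]), array([10.34, -0.11,  9.97]))
```

View pics/t10.png

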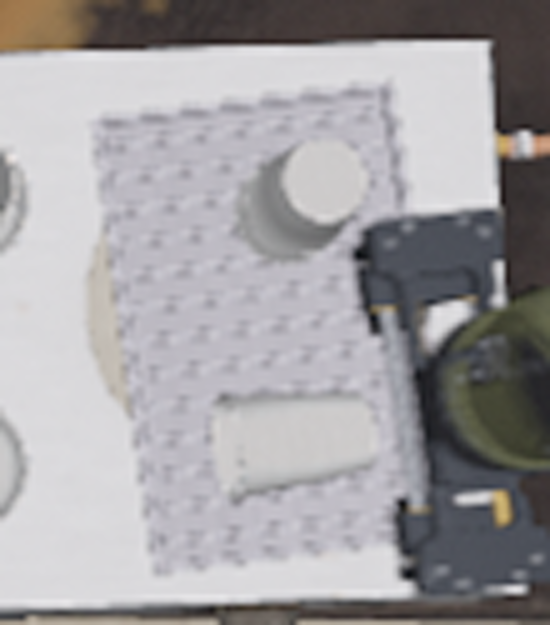

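Run:
```python
from h import *
d=load('t10.npy')
for n,U,V,z in (('mouth',227,451,.0465),('m1',220,404,.0465),('m2',236,497,.0465),('base',374,425,.037)):
    p=onz(d,280+(U+.5)/5-.5,130+(V+.5)/5-.5,z)-TR; print(n,p@EX,p@EY)
```

```text
mouth -0.0785964272501542 0.047220410372274854
m1 -0.048366101124233805 0.047344257660591464
m2 -0.10820844575315504 0.04574236015763364
base -0.07380723920815811 -0.0507079068579914
```

>>> carry_out(commands=[[[0,-0.1,0,1.3,0,0,8.8],[0,-0.2,0,2.8,0,0,8.8],[0,-0.32,0,4.4,0,0.8,8.8],[0,-0.44,0,6,0,2.2,8.8],[0,-0.56,0,7.6,0,4,8.8],[0,-0.68,0,9,-0.1,6,8.8],[0,-0.79,0,10,-0.1,8,8.8],[0,-0.79,0,10.3,-0.1,9.5,8.8],[0,-0.79,0,10.3,-0.1,10,8.8],[0,-0.79,0,10.3,-0.1,10,8.8]]])

```text
clock: 11.25
tool_pos: [0.4399, 0.0517, 0.1646]
eef_rot: [0.612, 0.706, -0.236, 0.267]
contact_force: [-0.3, -0.8, 0.6]
opening: 0.998
```

Run:
```python
from m import *
print(move(st,G2-.05*tilt(PH2).apply([0,0,1]),tilt(PH2)), move(st,G2,tilt(PH2)))
d=r.snapshot('wrist'); save(d,'w11.npy'); crop(d,0,0,512,384,1.5,'w11.png')
```

```text
11.25 q [-0.4444  0.8209 -0.3539  2.0929  0.9845  1.0841 -1.4611] g [0.4389 0.0589 0.1728] F [-0.251  -0.8416  0.6424] 0.9975103693629058
(array([-0.005, -0.003,  0.004]), array([3.13, 0.23, 9.4 ])) (array([-0.005, -0.003,  0.004]), array([ 3.11,  0.25, 14.4 ]))
```

View pics/w11.png

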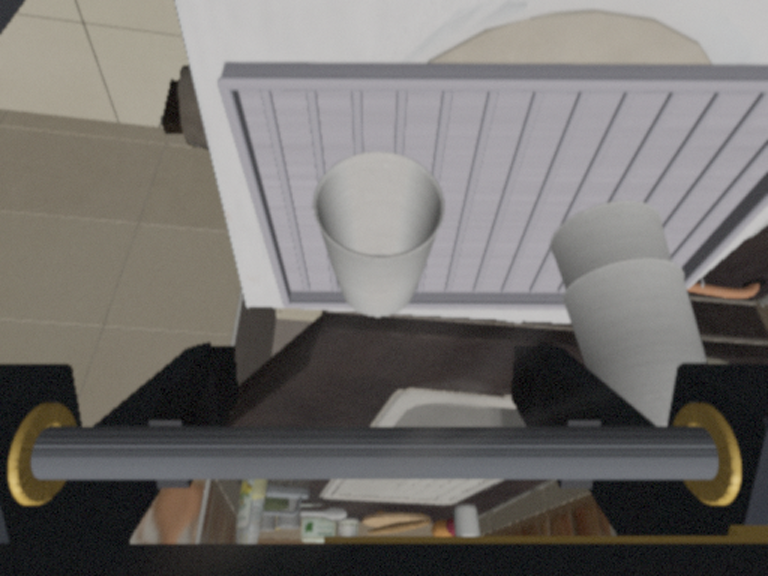

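Run:
```python
from m import *
d=load('w11.npy'); g=cv2.cvtColor(d['pixels'],cv2.COLOR_RGB2GRAY)
for V in (205,212):
  for U in (315,379,442):
    p=onz(d,(U+.5)/1.5-.5,(V+.5)/1.5-.5,.0465)-TR; print(V,U,p@EX,p@EY)
```

```text
11.3 q [-0.442   0.8181 -0.3533  2.0932  0.9843  1.0847 -1.4609] g [0.4394 0.0576 0.1742] F [ 0.7095 -0.0398  0.648 ] 0.993941847962414
205 315 -0.10999506393977765 0.044195490713017524
205 379 -0.0769713995444346 0.044383360053561
205 442 -0.044534619835519276 0.044567890647753024
212 315 -0.11053753754585419 0.03881163484295258
212 379 -0.07693207242284059 0.03900883774781614
212 442 -0.04392509973531626 0.039202528591579446
```

>>> carry_out(commands=[[[0,0,0,1,0.15,1,8.8],[0,0,0,2.5,0.23,2.5,8.8],[0,0,0,3.1,0.23,5,8.8],[0,0,0,3.1,0.23,7.5,8.8],[0,0,0,3.1,0.23,9,8.8],[0,0,0,3.1,0.23,9.4,8.8],[0,0,0,3.1,0.23,9.4,8.8],[0,0,0,3.1,0.23,9.4,8.8]]])

```text
clock: 11.97
tool_pos: [0.4489, 0.0126, 0.0764]
eef_rot: [0.614, 0.705, -0.234, 0.268]
contact_force: [0.1, -0.2, 0.5]
opening: 0.996
```

Run:
```python
from m import *
print(move(st,G2,tilt(PH2)))
d=r.snapshot('wrist'); save(d,'w12.npy'); crop(d,0,0,512,384,1.5,'w12.png')
```

```text
11.97 q [-0.4123  0.9911 -0.2789  2.1384  1.2004  0.9537 -1.6549] g [0.4479 0.0199 0.0846] F [ 0.0803 -0.1929  0.5266] 0.9957740145489608
(array([-0.002, -0.005, -0.003]), array([ 0.2 , -0.16,  5.16]))
```

View pics/w12.png

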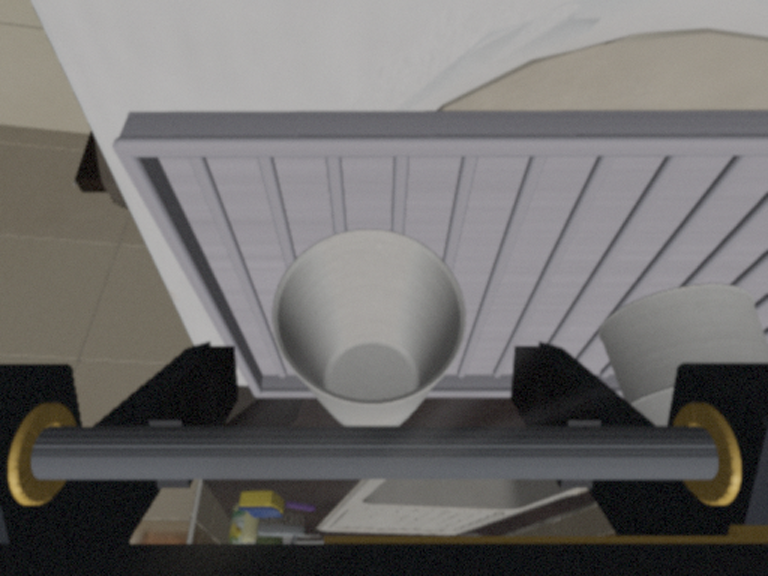

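>>> carry_out(commands=[[[0,0,0,0.1,-0.1,0.4,8.8],[0,0,0,0.2,-0.16,1.2,8.8],[0,0,0,0.2,-0.16,2.2,8.8],[0,0,0,0.2,-0.16,3.2,8.8],[0,0,0,0.2,-0.16,4.2,8.8],[0,0,0,0.2,-0.16,4.9,8.8],[0,0,0,0.2,-0.16,5.1,8.8],[0,0,0,0.2,-0.16,5.1,8.8]]])

```text
clock: 12.68
tool_pos: [0.451, -0.0196, 0.0356]
eef_rot: [0.613, 0.705, -0.235, 0.268]
contact_force: [0.6, -0.5, -0.7]
opening: 1.002
```

Run:
```python
from m import *
print(move(st,G2,tilt(PH2)))
d=r.snapshot('wrist'); save(d,'w13.npy'); crop(d,0,0,512,384,1.5,'w13.png')
d=r.snapshot('scene'); save(d,'s13.npy'); crop(d,260,120,150,120,5,'s13.png')
```

```text
12.68 q [-0.3759  1.0758 -0.2363  2.161   1.3402  0.9047 -1.7577] g [ 0.45   -0.0124  0.0438] F [ 0.5722 -0.4964 -0.6838] 1.001741174028993
(array([-0.003, -0.004,  0.001]), array([-0.11,  0.07, -0.03]))
```

View pics/w13.png

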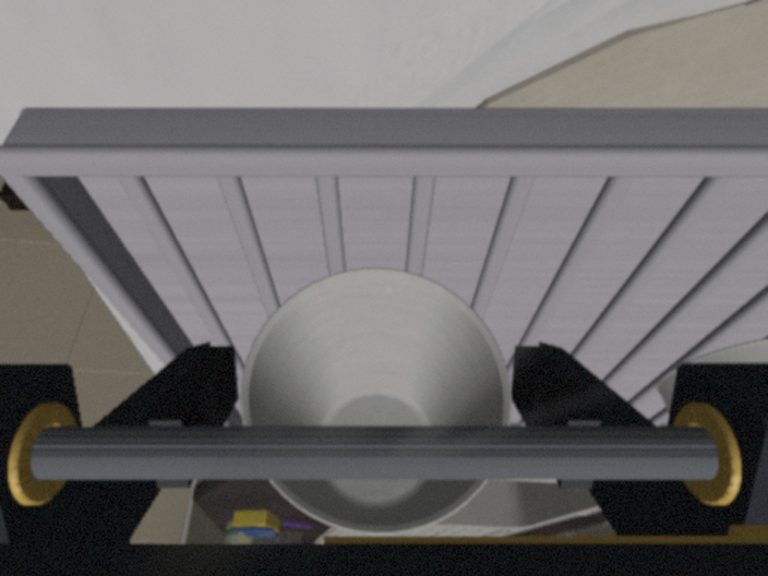

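View pics/s13.png

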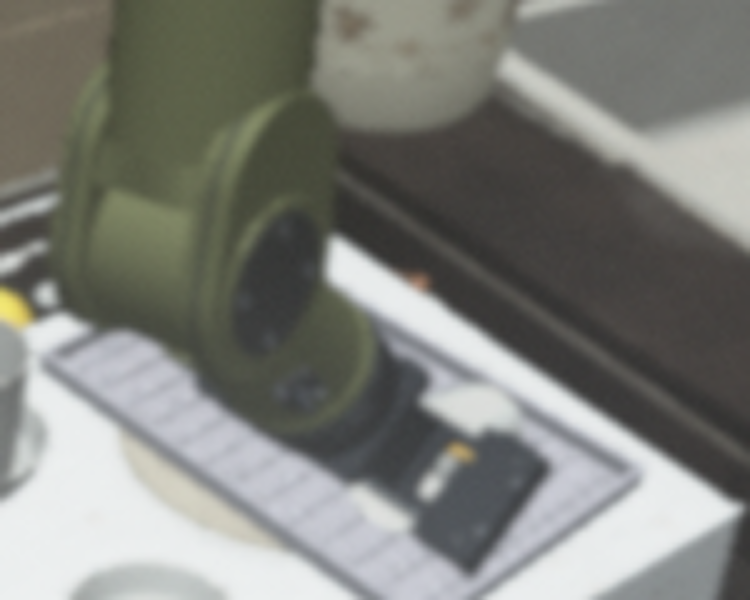

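>>> carry_out(commands=[[[0,0,0,-0.05,0,0,7.6],[0,0,0,-0.05,0,0,7.0],[0,0,0,-0.05,0,0,6.6],[0,0,0,-0.05,0,0,6.2],[0,0,0,-0.05,0,0,5.5],[0,0,0,-0.05,0,0,5.5],[0,0,0,-0.05,0,0,5.5]]], force=20)

```text
clock: 13.37
tool_pos: [0.4514, -0.0194, 0.0363]
eef_rot: [0.613, 0.705, -0.234, 0.269]
contact_force: [-0.8, 1.7, 3.0]
opening: 0.72
```

Run:
```python
from m import *
print(st['opening']*88.1,R.from_quat(st['eef_rot']).inv().apply([0,0,1]))
d=r.snapshot('wrist'); save(d,'w14.npy'); crop(d,0,0,512,384,1.5,'w14.png')
```

```text
13.37 q [-0.3757  1.074  -0.2367  2.1613  1.3403  0.9048 -1.7571] g [ 0.4504 -0.0122  0.0445] F [-0.8276  1.665   3.0145] 0.7200939940283532
63.44028087389791 [-0.666  -0.0016 -0.746 ]
```

View pics/w14.png

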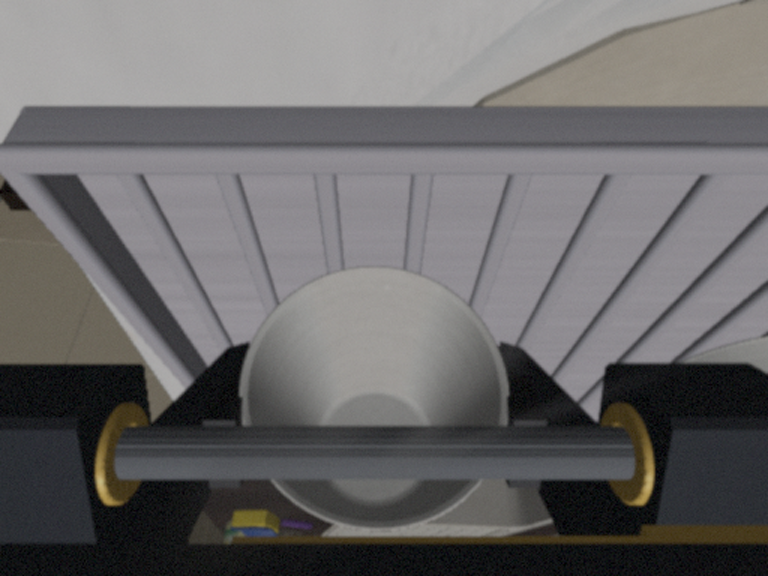

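>>> carry_out(commands=[[[0,0,0,-0.3,0,-0.35,5.5],[0,0,0,-0.9,0,-1.0,5.5],[0,0,0,-1.8,0,-2.0,5.5],[0,0,0,-3.0,0,-3.4,5.5],[0,0,0,-4.4,0,-4.9,5.5],[0,0,0,-5.8,0,-6.5,5.5],[0,0,0,-7.2,0,-8.1,5.5],[0,0,0,-8.6,0,-9.6,5.5],[0,0,0,-9.3,0,-10.4,5.5],[0,0,0,-9.3,0,-10.4,5.5]]])

```text
clock: 14.25
tool_pos: [0.4519, -0.0198, 0.1781]
eef_rot: [0.613, 0.705, -0.233, 0.269]
contact_force: [0.7, -0.1, -0.8]
opening: 0.72
```

Run:
```python
from m import *
print(st['opening']*88.1)
BW=np.array([.435,.176,0])
print(move(st,BW+[0,-.06,.22],tilt(np.deg2rad(42.4))),move(st,BW+[0,0,.2],tilt(np.deg2rad(42.4))))
d=r.snapshot('wrist'); save(d,'w15.npy'); crop(d,0,0,512,384,1.5,'w15.png')
d=r.snapshot('top'); save(d,'t15.npy'); crop(d,240,130,150,125,5,'t15.png')
```

```text
14.25 q [-0.3419  0.7736 -0.2904  2.1623  1.0829  1.0079 -1.4211] g [ 0.4509 -0.0126  0.1863] F [ 0.6509 -0.099  -0.8456] 0.7199377941237454
63.42651966230196
(array([ 0.002,  1.468, -0.002]), array([  8.52,   0.21, -12.12])) (array([ 0.002,  1.468, -0.002]), array([ 14.29,   1.04, -14.59]))
```

View pics/w15.png

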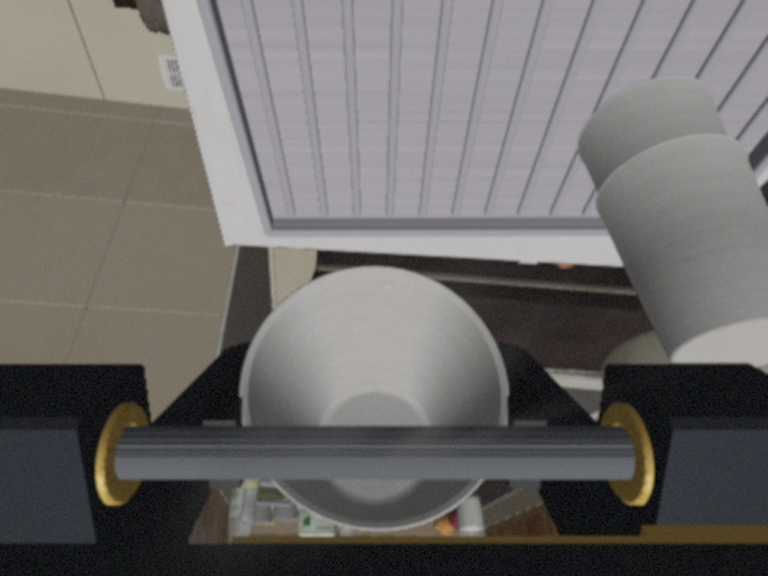

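View pics/t15.png

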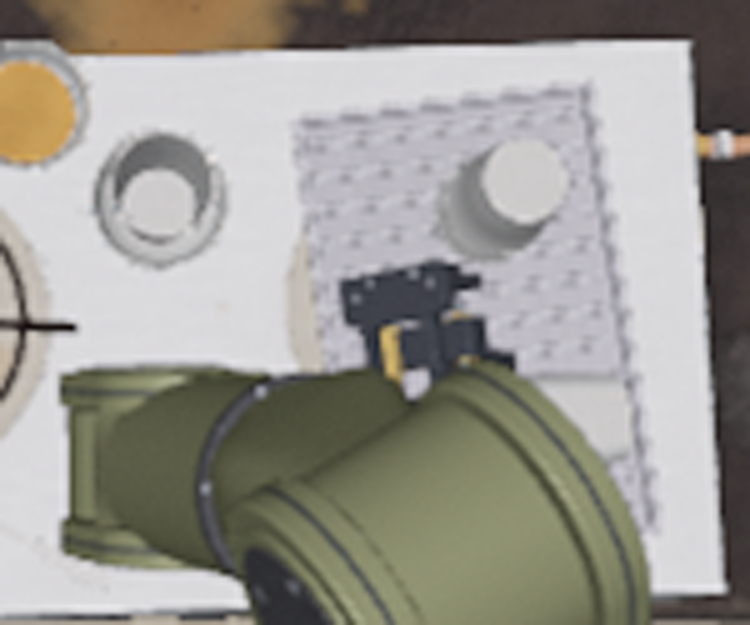

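>>> carry_out(commands=[[[0,0.06,0,0.5,0,-0.8,5.5],[0,0.15,0,1.2,0,-1.9,5.5],[0,0.26,0,2.1,0,-3.1,5.5],[0,0.37,0,3,0,-4.5,5.5],[0,0.48,0,4,0.1,-5.9,5.5],[0,0.59,0,5,0.1,-7.3,5.5],[0,0.7,0,6,0.1,-8.7,5.5],[0,0.81,0,7,0.2,-10.1,5.5],[0,0.92,0,7.8,0.2,-11.2,5.5],[0,1.03,0,8.5,0.2,-12.1,5.5]]])

```text
clock: 15.18
tool_pos: [0.4333, 0.1239, 0.2097]
eef_rot: [0.648, 0.746, 0.099, -0.115]
contact_force: [0.0, -0.3, -2.6]
opening: 0.719
```

Run:
```python
from m import *
BW=np.array([.435,.176,0])
print(st['opening']*88.1, move(st,BW+[0,0,.2],tilt(np.deg2rad(42.4))))
```

```text
15.18 q [ 0.3932  0.6959 -0.9132  2.1147  0.4768  0.5299 -0.6401] g [0.4338 0.1206 0.2202] F [ 0.0268 -0.2591 -2.6431] 0.7189211175251751
63.33695045396792 (array([-0.001,  0.434, -0.001]), array([5.07, 0.9 , 3.47]))
```

>>> carry_out(commands=[[[0,0.08,0,0.7,0.1,0,5.5],[0,0.16,0,1.7,0.3,0.5,5.5],[0,0.25,0,2.8,0.5,1.2,5.5],[0,0.34,0,3.8,0.7,2.2,5.5],[0,0.41,0,4.7,0.8,3,5.5],[0,0.41,0,5.1,0.9,3.5,5.5],[0,0.41,0,5.1,0.9,3.5,5.5],[0,0.41,0,5.1,0.9,3.5,5.5]]])

```text
clock: 15.85
tool_pos: [0.4336, 0.1834, 0.1909]
eef_rot: [0.615, 0.708, 0.227, -0.263]
contact_force: [-1.1, 0.1, -0.4]
opening: 0.717
```

Run:
```python
from m import *
BW=np.array([.435,.176,0])
print(st['opening']*88.1, move(st,BW+[0,0,.2],tilt(np.deg2rad(42.4))))
for n in('wrist','scene','top'):
    d=r.snapshot(n); save(d,n[0]+'16.npy')
    if n=='wrist': crop(d,0,0,512,384,1.5,'w16.png')
    if n=='scene': crop(d,200,110,190,150,4,'s16.png')
    if n=='top': crop(d,240,130,150,125,5,'t16.png')
```

```text
15.85 q [ 0.5738  0.9838 -1.1236  2.1282  0.403   0.3733 -0.4743] g [0.4346 0.1763 0.1993] F [-1.1344  0.0873 -0.4422] 0.7173556024131156
63.19902857259548 (array([-0.002,  0.03 , -0.001]), array([ 0.06,  0.03, -0.08]))
```

View pics/w16.png

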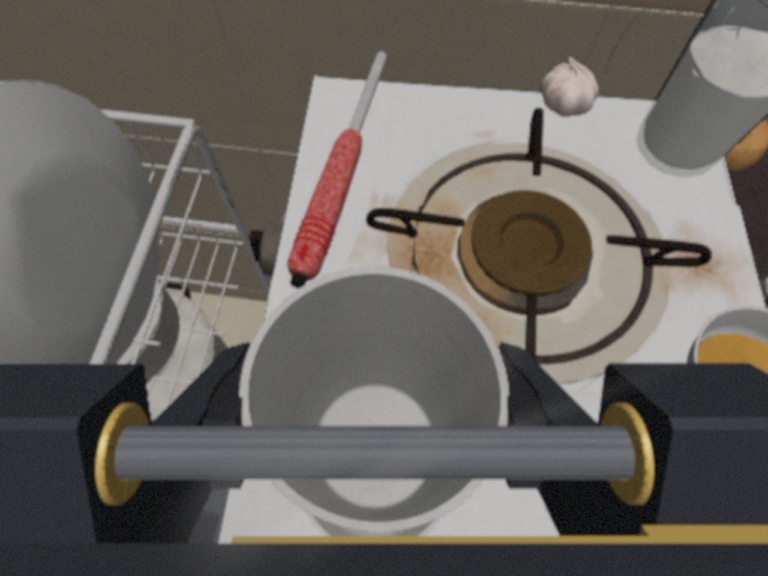

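View pics/s16.png

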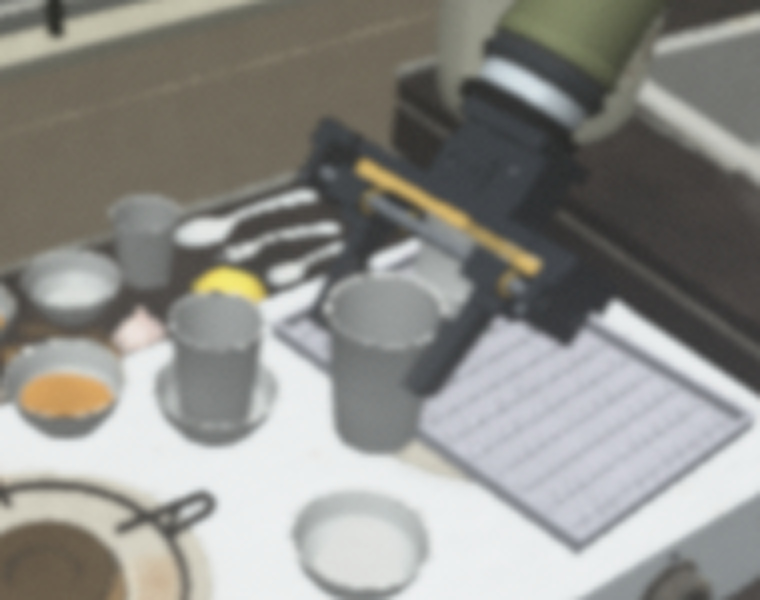

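View pics/t16.png

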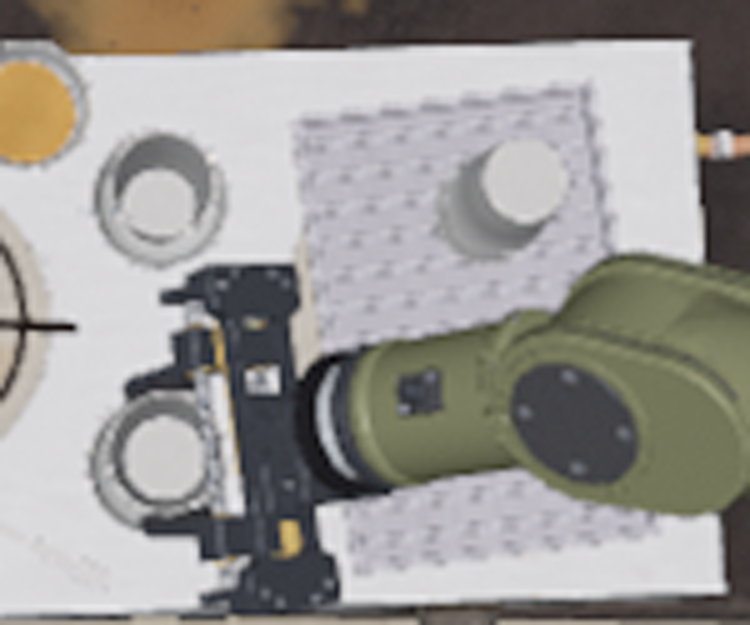

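Run:
```python
from h import *
np.set_printoptions(precision=4,suppress=True)
t=load('t16.npy');s=load('s16.npy');s0=load('scene0.npy');t0=load('top0.npy')
T=lambda U,V:(240+(U+.5)/5-.5,130+(V+.5)/5-.5)
S=lambda U,V:(200+(U+.5)/4-.5,110+(V+.5)/4-.5)
print('floor',onz(t,*T(163,457),.127))
print('bottom scene, z.125',onz(s,*S(376,434),.125),'mouth',onz(s,*S(386,308),.217))
def blob(d,x0,y0,x1,y1,lo,hi):
    g=cv2.cvtColor(d['pixels'],cv2.COLOR_RGB2GRAY)[y0:y1,x0:x1]
    g=cv2.resize(g,None,fx=8,fy=8,interpolation=cv2.INTER_CUBIC)
    m=((g>lo)&(g<=hi)).astype(np.uint8)
    for c in cv2.findContours(m,cv2.RETR_LIST,cv2.CHAIN_APPROX_NONE)[0]:
        if cv2.contourArea(c)<8000: continue
        (cx,cy),(a,b),an=cv2.fitEllipse(c); f=lambda q:(q+.5)/8-.5
        print(lo,'c',f(cx)+x0,f(cy)+y0,'ax',a/8,b/8,cv2.contourArea(c)/(np.pi*a*b/4))
blob(s0,265,225,312,267,205,256)
crop(s0,265,225,50,45,12,'bowl0.png'); crop(s,280,170,40,60,10,'tb.png')
```

```text
floor [0.4365 0.176  0.127 ]
bottom scene, z.125 [0.4312 0.1756 0.125 ] mouth [0.4348 0.1764 0.217 ]
205 c 290.2482395172119 247.1995449066162 ax 18.122081756591797 25.20086097717285 0.9957811672155682
205 c 289.4823741912842 246.44451904296875 ax 28.438257217407227 34.53904724121094 0.9926116357613739
205 c 287.62224769592285 245.827543258667 ax 48.54685974121094 55.43462371826172 0.9195384089290743
```

View pics/bowl0.png

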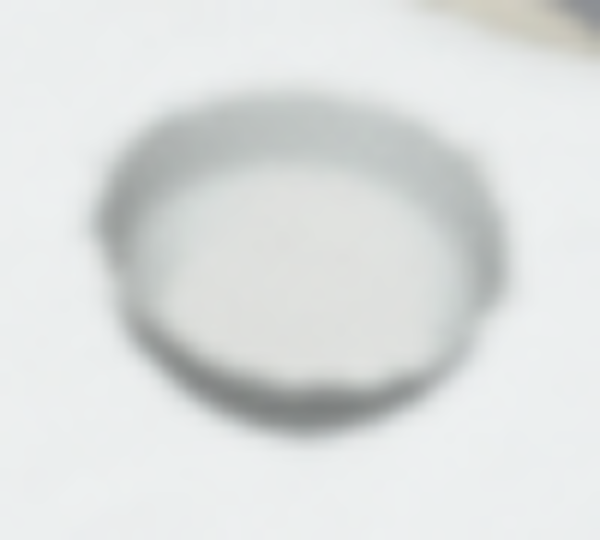

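View pics/tb.png

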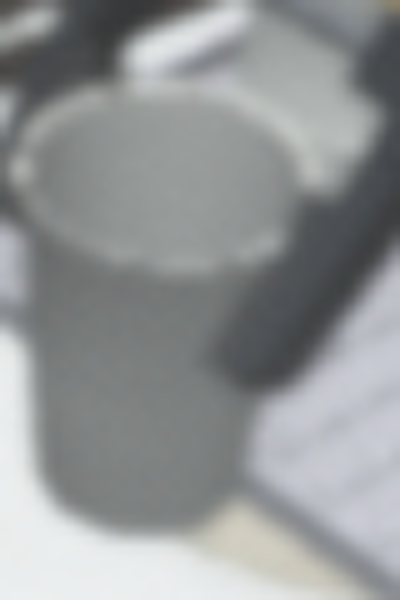

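Run:
```python
from m import *
s0=load('scene0.npy')
print('rim',onz(s0,289.8,244.8,.036),'floor',onz(s0,290.25,247.2,.003))
BW=np.array([.435,.1765,0])
print(move(st,BW+[0,0,.13],tilt(np.deg2rad(42.4))),move(st,BW+[0,0,.1],tilt(np.deg2rad(42.4))))
```

```text
16.0 q [ 0.5742  0.9816 -1.1242  2.1277  0.4029  0.3732 -0.4739] g [0.4353 0.1762 0.2001] F [ 0.0407  0.1761 -0.6927] 0.7177665891780329
rim [0.4307 0.1779 0.036 ] floor [0.4475 0.1604 0.003 ]
(array([-0.   ,  0.031,  0.   ]), array([-4.5 , -0.02,  5.35])) (array([-0.   ,  0.031,  0.   ]), array([-6.46, -0.02,  7.62]))
```

>>> carry_out(commands=[[[0,0.015,0,-0.5,0,0.6,5.5],[0,0.03,0,-1.3,0,1.5,5.5],[0,0.03,0,-2.3,0,2.7,5.5],[0,0.03,0,-3.3,0,3.9,5.5],[0,0.03,0,-4.1,0,4.9,5.5],[0,0.03,0,-4.8,0,5.7,5.5],[0,0.03,0,-5.1,0,6.0,5.5],[0,0.03,0,-5.1,0,6.0,5.5]]])

```text
clock: 16.67
tool_pos: [0.4337, 0.1832, 0.1115]
eef_rot: [0.612, 0.703, 0.236, -0.274]
contact_force: [-0.1, -0.2, -0.9]
opening: 0.718
```

Run:
```python
from m import *
BW=np.array([.435,.1765,0])
print(st['opening']*88.1,move(st,BW+[0,0,.1],tilt(np.deg2rad(42.4))),move(st,BW+[0,0,.08],tilt(np.deg2rad(42.4))))
for n in('scene','top'):
    d=r.snapshot(n); save(d,n[0]+'17.npy')
    if n=='scene': crop(d,240,170,100,90,6,'s17.png')
    if n=='top': crop(d,250,190,60,60,8,'t17.png')
```

```text
16.67 q [ 0.5222  1.1187 -0.9826  2.1499  0.4983  0.2244 -0.4353] g [0.4348 0.1759 0.1196] F [-0.1306 -0.1534 -0.8766] 0.7182851229117918
63.28091932852885 (array([-0.001, -0.001, -0.003]), array([-1.28,  0.04,  1.49])) (array([-0.001, -0.001, -0.003]), array([-2.63,  0.04,  2.96]))
```

View pics/s17.png

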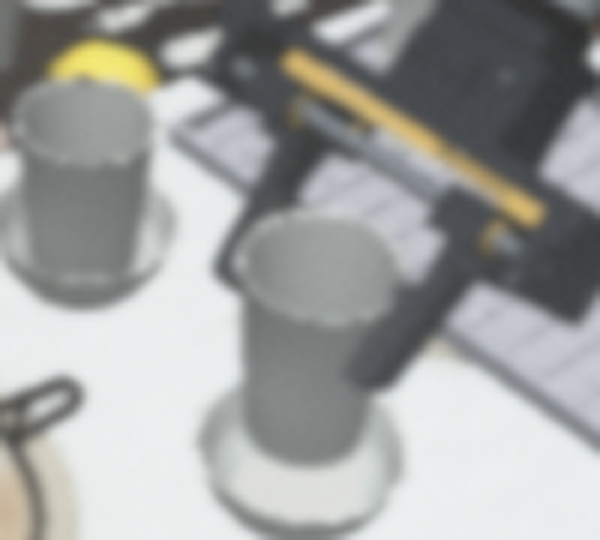

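View pics/t17.png

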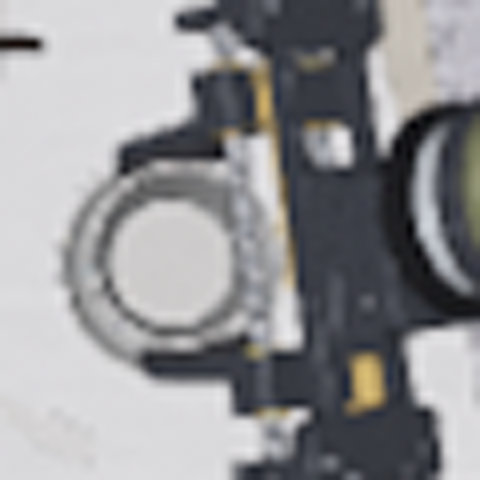

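>>> carry_out(commands=[[[0,0,0,-0.4,0.04,0.45,5.5],[0,0,0,-0.9,0.05,1.0,5.5],[0,0,0,-1.4,0.05,1.55,5.5],[0,0,0,-1.8,0.05,2.0,5.5],[0,0,0,-2.0,0.05,2.25,5.5],[0,0,0,-2.0,0.05,2.25,5.5]]])

```text
clock: 17.27
tool_pos: [0.434, 0.1838, 0.0813]
eef_rot: [0.612, 0.703, 0.236, -0.274]
contact_force: [0.2, -0.3, -0.8]
opening: 0.719
```

Run:
```python
from m import *
BW=np.array([.435,.1765,0])
print(st['opening']*88.1,move(st,BW+[0,0,.078],tilt(np.deg2rad(42.4))),R.from_quat(st['eef_rot']).inv().apply([0,0,-1]))
for n in('scene','top'):
    d=r.snapshot(n); save(d,n[0]+'18.npy')
    if n=='scene': crop(d,240,170,100,90,6,'s18.png')
    if n=='top': crop(d,250,190,60,60,8,'t18.png')
```

```text
17.27 q [ 0.4954  1.1633 -0.9247  2.1474  0.5299  0.1736 -0.4225] g [0.435  0.1765 0.0894] F [ 0.1742 -0.2691 -0.8143] 0.7192020144851562
63.361697476142254 (array([-0.002, -0.001, -0.003]), array([-0.77,  0.  ,  0.84])) [-0.675   0.0033  0.7378]
```

View pics/s18.png

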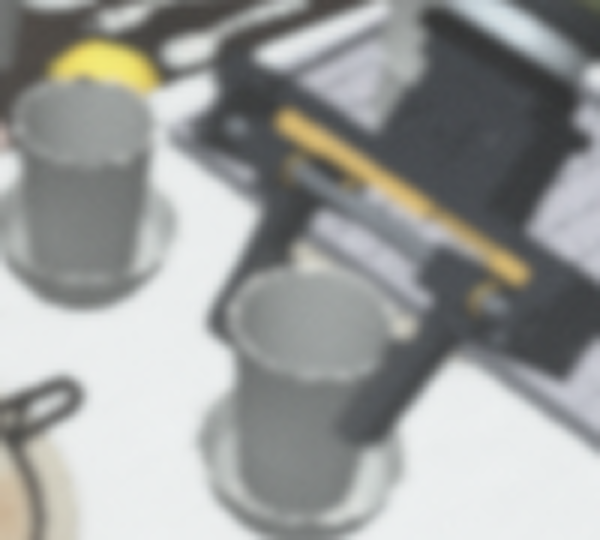

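View pics/t18.png

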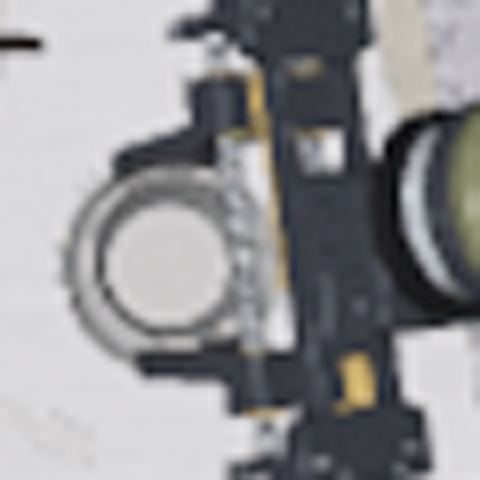

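>>> carry_out(commands=[[[0,0,0,-0.13,0,0.15,5.5],[0,0,0,-0.27,0,0.3,5.5],[0,0,0,-0.4,0,0.45,5.5],[0,0,0,-0.5,0,0.55,5.5],[0,0,0,-0.5,0,0.55,5.5]]])

```text
clock: 17.78
tool_pos: [0.4343, 0.1839, 0.0745]
eef_rot: [0.612, 0.703, 0.237, -0.274]
contact_force: [-0.2, 0.2, 0.2]
opening: 0.723
```

>>> carry_out(commands=[[[0,0,0,-0.07,0,0.075,5.5],[0,0,0,-0.14,0,0.15,5.5],[0,0,0,-0.14,0,0.15,5.5]]])

```text
clock: 18.03
tool_pos: [0.4343, 0.1839, 0.0726]
eef_rot: [0.612, 0.703, 0.237, -0.274]
contact_force: [0.1, -0.5, -1.2]
opening: 0.714
```

Run:
```python
from m import *
BW=np.array([.435,.1765,0])
print(st['opening']*88.1,move(st,BW+[0,0,.078],tilt(np.deg2rad(42.4))))
```

```text
18.03 q [ 0.4884  1.1765 -0.9084  2.1458  0.5393  0.1587 -0.4183] g [0.4353 0.1765 0.0807] F [ 0.1354 -0.4883 -1.2396] 0.7136381034286489
62.87151691206396 (array([-0.001, -0.001, -0.002]), array([-0.18, -0.03,  0.2 ]))
```

>>> carry_out(commands=[[[0,0,0,-0.07,0,0.075,5.5],[0,0,0,-0.14,0,0.15,5.5],[0,0,0,-0.14,0,0.15,5.5]]])

```text
clock: 18.28
tool_pos: [0.4343, 0.1838, 0.0705]
eef_rot: [0.612, 0.703, 0.237, -0.274]
contact_force: [-0.8, -0.4, -0.9]
opening: 0.723
```

Run:
```python
from m import *
d=r.snapshot('scene'); save(d,'s19.npy'); crop(d,240,170,100,90,6,'s19.png')
```

```text
18.28 q [ 0.4868  1.1796 -0.9046  2.1453  0.5414  0.1556 -0.4174] g [0.4354 0.1765 0.0786] F [-0.7584 -0.4039 -0.9366] 0.7228927835301195
```

View pics/s19.png

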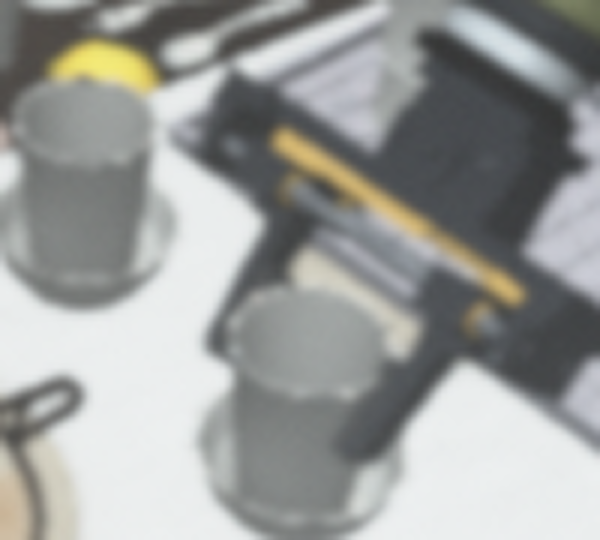

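>>> carry_out(commands=[[[0,0,0,-0.07,0,0.075,5.5],[0,0,0,-0.1,0,0.11,5.5],[0,0,0,-0.1,0,0.11,5.5]]])

```text
clock: 18.58
tool_pos: [0.4343, 0.1843, 0.0697]
eef_rot: [0.611, 0.703, 0.237, -0.274]
contact_force: [0.0, -2.2, 3.4]
opening: 0.717
```

>>> carry_out(commands=[[[0,0,0,-0.05,0,0.055,5.5],[0,0,0,-0.1,0,0.11,5.5],[0,0,0,-0.1,0,0.11,5.5]]])

```text
clock: 18.83
tool_pos: [0.4344, 0.1852, 0.0696]
eef_rot: [0.611, 0.704, 0.238, -0.274]
contact_force: [-1.1, -3.8, 13.2]
opening: 0.719
```

Run:
```python
from m import *
d=r.snapshot('scene'); save(d,'s20.npy'); crop(d,230,170,100,90,7,'s20.png')
d=r.snapshot('wrist'); save(d,'w20.npy'); crop(d,0,0,512,384,1.5,'w20.png')
```

```text
18.83 q [ 0.4849  1.1826 -0.9035  2.1458  0.5437  0.1503 -0.4163] g [0.4354 0.1779 0.0777] F [-1.0937 -3.8457 13.2303] 0.718561249762933
```

View pics/s20.png

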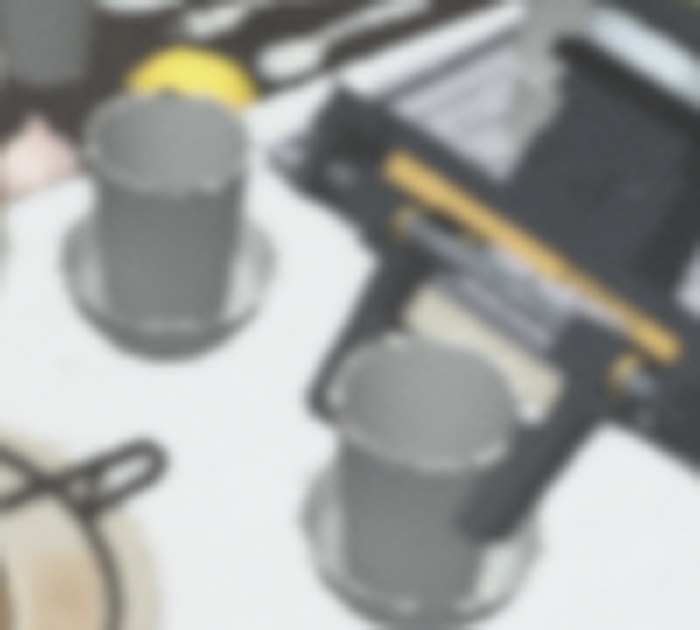

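View pics/w20.png

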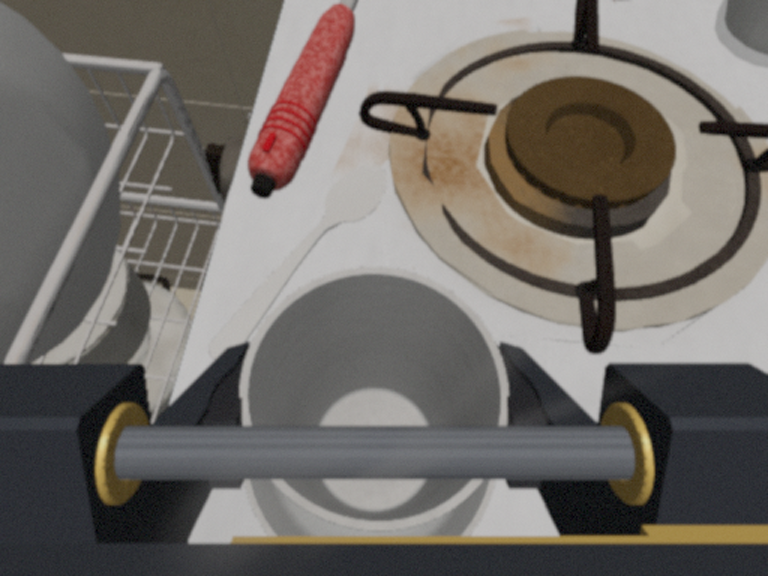

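>>> carry_out(commands=[[[0,0,0,0.07,0,-0.075,5.5],[0,0,0,0.1,0,-0.11,5.5],[0,0,0,0.1,0,-0.11,5.5]]])

```text
clock: 19.18
tool_pos: [0.4346, 0.1842, 0.0696]
eef_rot: [0.612, 0.703, 0.237, -0.274]
contact_force: [-0.9, -0.3, 4.4]
opening: 0.723
```

>>> carry_out(commands=[[[0,0,0,0,0,0,6.4],[0,0,0,0,0,0,6.6],[0,0,0,0,0,0,6.9],[0,0,0,0,0,0,7.4],[0,0,0,0,0,0,8.0],[0,0,0,0,0,0,8.7],[0,0,0,0,0,0,8.8]]])

```text
clock: 19.77
tool_pos: [0.4342, 0.1838, 0.069]
eef_rot: [0.612, 0.703, 0.237, -0.274]
contact_force: [-0.2, 0.5, -0.4]
opening: 0.998
```

Run:
```python
from m import *
d=r.snapshot('scene'); save(d,'s21.npy'); crop(d,230,170,100,90,7,'s21.png')
d=r.snapshot('wrist'); save(d,'w21.npy'); crop(d,0,0,512,384,1.5,'w21.png')
```

```text
19.77 q [ 0.4856  1.1818 -0.902   2.1451  0.543   0.1534 -0.4168] g [0.4353 0.1765 0.0772] F [-0.1528  0.5139 -0.4032] 0.9979025191814205
```

View pics/s21.png

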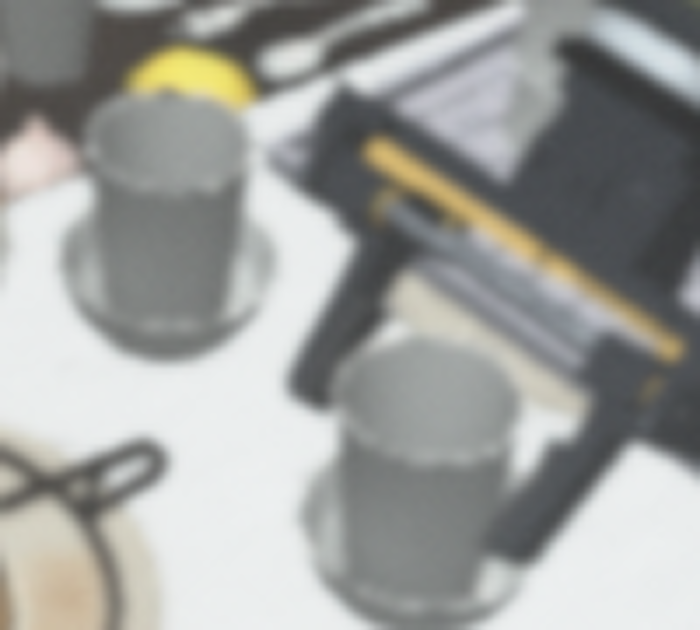

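View pics/w21.png

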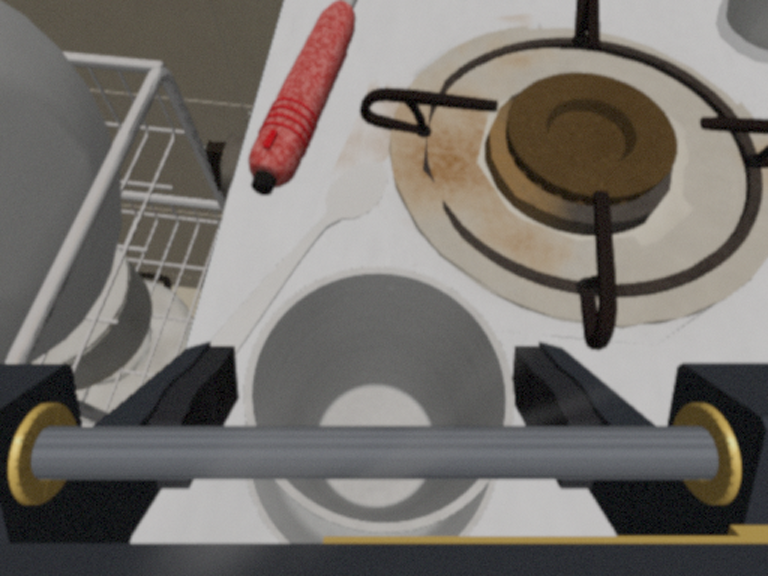

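>>> carry_out(commands=[[[0,0,0,0,0,-0.5,8.8],[0,0,0,0,0,-1.5,8.8],[0,0,0,0,0,-3,8.8],[0,0,0,0,0,-5,8.8],[0,0,0,0,0,-8,8.8],[0,0,0,0,0,-11,8.8],[0,0,0,2,0,-14,8.8],[0,0,0,4,0,-17,8.8],[0,0,0,4,0,-19,8.8],[0,0,0,4,0,-19,8.8]]])

```text
clock: 20.7
tool_pos: [0.4506, 0.0845, 0.2393]
eef_rot: [0.612, 0.703, 0.239, -0.271]
contact_force: [0.1, -0.0, -0.8]
opening: 0.997
```

Run:
```python
from m import *
d=r.snapshot('scene'); save(d,'s22.npy'); crop(d,220,120,190,150,4,'s22.png')
d=r.snapshot('top'); save(d,'t22.npy'); crop(d,240,130,150,125,5,'t22.png')
d=r.snapshot('wrist'); save(d,'w22.npy'); crop(d,0,0,512,384,1.5,'w22.png')
```

```text
20.7 q [ 0.8472  1.0094 -1.2924  2.0085  0.3421  0.6818 -0.3228] g [0.4516 0.0772 0.2475] F [ 0.1162 -0.0115 -0.7526] 0.99718564028048
```

View pics/s22.png

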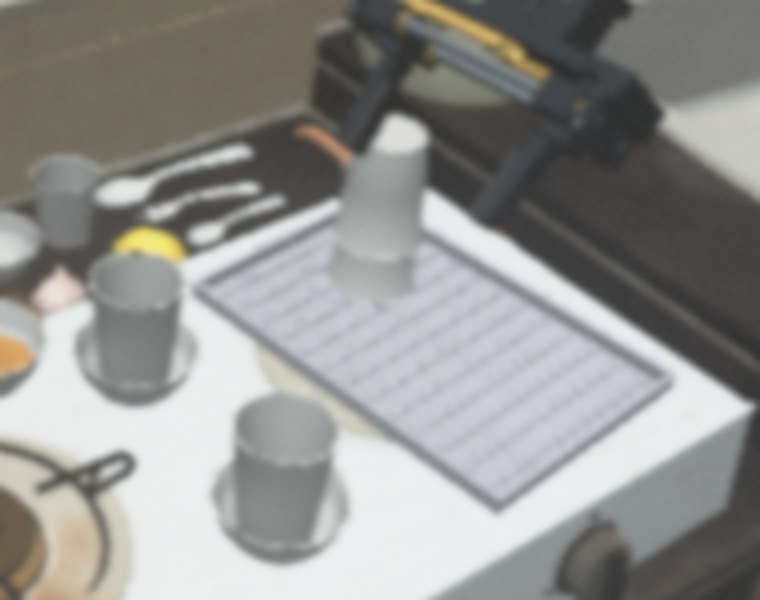

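View pics/t22.png

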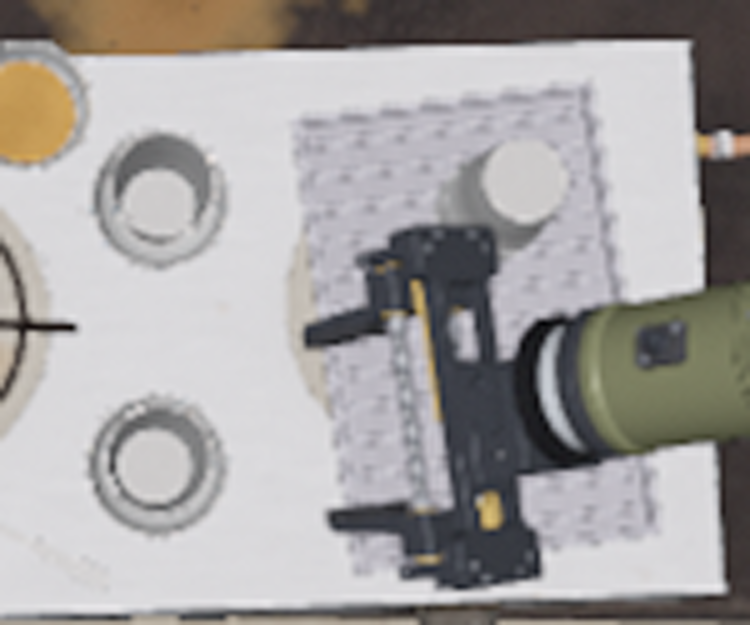

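View pics/w22.png

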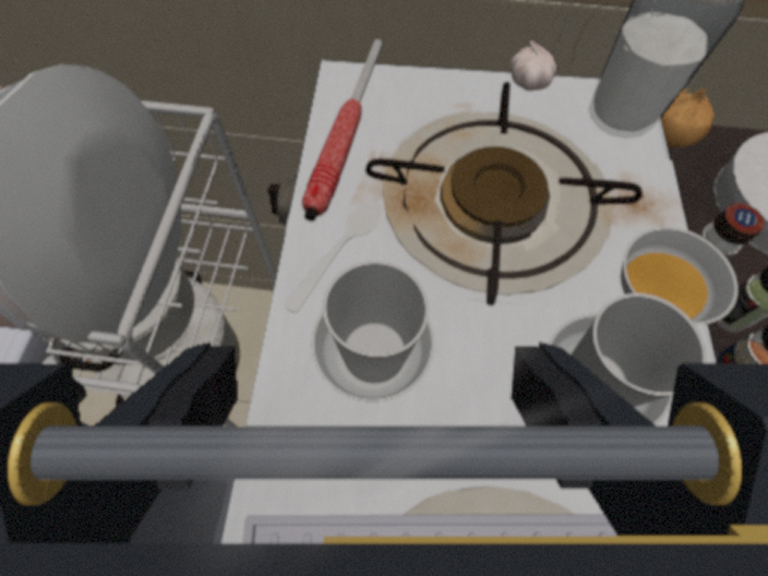

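Run:
```python
from m import *
T=lambda U,V:(240+(U+.5)/5-.5,130+(V+.5)/5-.5)
S=lambda U,V:(220+(U+.5)/4-.5,120+(V+.5)/4-.5)
s=load('s22.npy')
for z in (.093,.095,.099): print('mouth',z,onz(s,*S(285,430),z),'set',onz(s,*S(135.5,281),z))
t=load('t22.npy'); g=cv2.cvtColor(t['pixels'],cv2.COLOR_RGB2GRAY)
def blob(d,x0,y0,x1,y1,lo):
    g=cv2.cvtColor(d['pixels'],cv2.COLOR_RGB2GRAY)[y0:y1,x0:x1]
    g=cv2.resize(g,None,fx=8,fy=8,interpolation=cv2.INTER_CUBIC); m=(g>lo).astype(np.uint8)
    for c in cv2.findContours(m,cv2.RETR_LIST,cv2.CHAIN_APPROX_NONE)[0]:
        if cv2.contourArea(c)<8000: continue
        (cx,cy),(a,b),an=cv2.fitEllipse(c); f=lambda q:(q+.5)/8-.5
        print(lo,'c',f(cx)+x0,f(cy)+y0,'ax',a/8,b/8)
for n in('top0.npy','t22.npy'):
    print(n);blob(load(n),252,205,292,242,215)
    blob(load(n),252,150,292,190,215)
# same-camera differences outside the arm: scene0 vs now
a=load('scene0.npy')['pixels'].astype(int);b=s['pixels'].astype(int);m=(np.abs(a-b).max(2)>45).astype(np.uint8)
n,_,stt,_=cv2.connectedComponentsWithStats(m); print([x.tolist() for x in stt[1:] if x[4]>6])
```

```text
20.85 q [ 0.8422  1.0137 -1.2864  2.0135  0.3435  0.6786 -0.3237] g [0.4488 0.0785 0.2437] F [-0.807  -0.1101  0.4361] 0.9977874206881928
mouth 0.093 [0.4354 0.1771 0.093 ] set [0.609  0.1757 0.093 ]
mouth 0.095 [0.4338 0.1786 0.095 ] set [0.6068 0.1771 0.095 ]
mouth 0.099 [0.4305 0.1815 0.099 ] set [0.6024 0.18   0.099 ]
top0.npy
215 c 270.9199333190918 222.5703525543213 ax 29.594999313354492 30.253944396972656
215 c 271.63232612609863 222.8818302154541 ax 43.19463348388672 47.228370666503906
215 c 271.2323932647705 169.4454116821289 ax 29.411060333251953 29.923730850219727
215 c 272.437744140625 170.41334533691406 ax 43.81593322753906 47.739166259765625
t22.npy
215 c 270.9242630004883 222.5670871734619 ax 29.59747886657715 30.240909576416016
215 c 271.6316509246826 222.88209533691406 ax 43.194580078125 47.23108673095703
215 c 271.20970916748047 169.4496898651123 ax 29.40095329284668 29.99639129638672
215 c 272.59070014953613 170.4406909942627 ax 43.439579010009766 48.009422302246094
[[443, 0, 40, 16, 163], [480, 0, 32, 31, 318], [406, 22, 21, 16, 96], [430, 23, 15, 12, 83], [386, 35, 72, 36, 580], [463, 34, 7, 4, 11], [404, 39, 2, 8, 8], [417, 57, 6, 4, 12], [379, 65, 6, 10, 38], [307, 66, 80, 93, 2430], [373, 79, 7, 11, 40], [315, 150, 11, 8, 69], [339, 175, 6, 3, 14], [278, 218, 26, 39, 769], [502, 227, 10, 33, 170]]
```

```bash
python3 -c "
from plant import r
print(r.finish_job())"
```

```text
the job is handed in; nothing more can be done
None
```

The top tumbler now stands mouth up in the empty bowl, and I handed the job in at about 20.9 s of the 61 s allowed.

- **Off the pile:** I drew it straight up with the tool tilted 45°. The pile below did not visibly move.
- **On its side:** I laid it mouth to the left between two ribs on the empty half of the tray (contact up to about 9 N). It stayed put when I let go and backed away.
- **Into the bowl:** I took it again near the mouth, turned it upright and lowered it until it touched bottom. The touch peaked at about 13 N; I eased it to about 4 N before opening.

Last checks:
- **Empty bowl and set bowl:** both are where they were, to within 0.03 px in the top view.
- **Tumbler seating:** its mouth measures about 93–95 mm high, centred over the bowl. Resting on the bowl's floor it should be 95 mm, so it appears seated, to within the 2 mm calibration.
- **Everything else:** comparing the scene picture with the first one showed changes only at the arm, the top of the pile and the filled bowl.
- **Force when backed away:** the reading was within noise, so the robot was touching nothing.

One disagreement: in the wrist view before the first grasp, the pile's top appeared about 3–4 mm off the position from the other two cameras. It ran along the tumbler's axis, so it did not affect the grip.

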